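# Seat the die of the embossing press against its hidden stop

## Robot

A 6-joint arm with a two-finger parallel gripper is mounted at the origin on the work surface; the furniture and walls round the work are solid. World frame = base frame: x ahead of the robot, y to its left, z up, the work surface at z = 0. Lengths are in m, angles in degrees, forces in N, time in s.
With the tool pointing down it reaches from about 0.4 to 0.825 m from the base axis. Payload 7 kg.
Tool frame: the origin (TCP) lies between the finger pads; the fingertips stand 14 mm ahead of it and the grasp point (between the pads) lies 5 mm behind it (r.tips_ahead is the distance from the TCP to the fingertips, in m); z points along the fingers, y is the direction in which the jaws open and shut (so a half turn about z gives the same grasp; the last joint's range is limited). The gripper opens to 88 mm and grips with 3 to 60 N. Pads are 19 mm wide; open, the fingers measure 130 mm over their backs; the gripper's body (78 mm by 193 mm) begins 47 mm behind the grasp point.
Start: joints at [86.293, 20.546, 0.682, 0, -70.136, -16.507], TCP at [0.233, 0.633, 0.241] pointing down, gripper open.
Joint ranges: [-176.03, 176.03], [-82.01, 121.73], [-58.28, 71.71], [-173.87, 95.51], [-174.79, -0.11], [-173.66, 173.66]. Speed limits (degrees/s): [136.94, 136.94, 172.46, 180, 180, 180].

## Interface

Orientations are given as [roll, pitch, yaw] about the fixed x, y, z axes, in that order (R = Rz(yaw) Ry(pitch) Rx(roll)).
In Python, from plant import r gives the robot as it stands.
- The arm moves only by the tool apply_moves, never from a script. Its arguments are lists of equal length, an entry for each row: "slide": the shift along the tool's x, y, z as a fraction of full scale, a list of three; "turn": the turn, a rotation vector about the tool's x, y, z as a fraction of full scale, a list of three; "jaw": the closure, from 0 (fully open) to 1 (shut). In form: {"slide": [[dx, dy, dz], ...], "turn": [[wx, wy, wz], ...], "jaw": [jaw, ...]}. A call has 1 to 8 rows; each row shifts and turns the commanded pose from where the row before left it, along the tool's axes as they then stand; what a row does not reach is not made up. Full scale, the value 1, is 0.1 m for a shift and 1.5 rad for a turn. A row lasts 1/10 s, in which the tool goes at most 50 mm and 8.59 degrees, less where a joint would pass 70% of its speed; a pose out of reach is approached as far as the arm can. A call with a number of a shift or a turn outside -1 to 1 is refused whole. A call with a gripper value outside its range is refused whole. The fingers move at their own pace and stop on an object; "newtons" is the grip in N (left out, the last holds). Time passes only in rows, so rows that do not move let the fingers close. It gives the time, the measured TCP pose, the force and the opening at its end, in the units of the state.
- r.get_state(): the state, without advancing time (a new reading comes with each control period).
- r.capture(name): name is "scene" or "side" or "wrist"; returns a dict with "pixels" (420x560x3 uint8, blue, green, red), "depth" (420x560 float32, m along the optical axis (not along the pixel's ray), 0 where there is no reading), "fx", "fy", "cx", "cy" (pixels), "dist_coeffs" ([k1, k2, p1, p2, k3] as OpenCV has them; the pictures are not rectified), "rvec" (rotation vector, rad) and "tvec" (3), from world to camera coordinates, as OpenCV has them. Camera axes: x right, y down, z forward; pixel columns grow to the right and rows downward; lengths in m; the calibration is good to about 2 mm. A picture is of the moment at which its call begins.
- r.close_job(): hands the job in, once; it reports no verdict.
The state is a dict: "time_s": time; "joints": joint angles; "qd": joint speeds; "joint_torque": joint torques, N m; "tcp_pos": TCP position; "eef_rot": TCP orientation; "contact_force": force on the tool from outside, world axes, zero at the start; "moment": the same for the moment, N m; "gripper_width": finger opening in m.
Only numpy, scipy, OpenCV 4.12 (cv2) and the standard library are available. Lean on these libraries where they do the work, as an engineer would, in place of code of your own. Each camera call takes 0.05 s, during which the arm holds its last target.

## Task

Take the wax seal from its coaster and use its brass foot, not the fingers, to nudge the red-ended die along the guide channel of the embossing press, slowly and gently, until it comes up firm against the rubber-cushioned stop hidden inside the head. Press it home there with a steady push of about 12 newtons for a good half second (20 newtons would damage it). Then stand the seal upright on its coaster again, leaving the die home and the other things on the desk where they are.

Things in the scene. Friction and masses are not known exactly. Their poses are not given: they have to be found in the camera images.
- press: desktop embossing press, fixed: dark base plate 280 x 96 x 12 mm, grey head on its far end. Origin: centre of the underside; +x runs along the channel into the head, z up. Guide channel along x at y = 0, open at the top and the -x end: floor at z = 12 mm, 40 mm wide between aluminium rails 14 mm wide that reach z = 26 mm
- mouth (a point): where the channel enters the head: on the channel's centre line and floor, at the press's x = 50 mm, z = 12 mm; axes as the press's. The head runs from here to x = 140 mm, 96 mm wide, top at z = 76 mm, folded lever on it to z = 88 mm. Hidden in it, 43 to 67 mm beyond this point (varies, not measured), is the stop's face; its rubber cushion yields 1 mm for each 5 N and springs back
- die: loose steel die block 110 x 36 x 30 mm, 0.2 to 0.4 kg, lying in the channel along the press's x. Origin: centre of the underside; face of its red plastic end at x = -55 mm, front end at x = +55 mm. It starts 22 to 86 mm short of the stop and slides against 1 to 3 N of friction. The red end stays outside the head
- feeler (a joint): light spring pin in the face of the hidden stop (m): 0 = nothing touches it, 0.005 = pushed in flush by the die, which then stands against the stop. It springs out again if the die goes back. It tells nothing of where the stop is, nor of the force
- seal: wax seal, loose, 90 g, 79 mm tall, round: brass foot (z = 0 to 22 mm, 25 mm across) and turned wooden handle, waisted near z = 30 mm, widest (24 mm) at z = 60 to 70 mm, best gripped there. Origin: centre of the foot's underside, z up along the handle. Stands upright within 12 mm of the coaster's middle
- coaster: round dark red leather coaster, 95 mm across, 4 mm thick, fixed to the desk. Origin: centre of its underside
- blotter: wooden rocker blotter with a knob, 64 x 108 x 72 mm, loose; leave alone. Origin: underside centre
- reading_glass: magnifying glass lying flat, 81 x 174 x 16 mm, loose, long along its y; leave alone. Origin: underside centre
- eraser: blue and white eraser, 20 x 44 x 12 mm, loose; leave alone. Origin: underside centre
There are look-alikes about, which are no part of the job. Of the things that look like the coaster, the smaller one is meant.

How it is judged:
By the outcome, as a careful person would: the job done as asked, in the order asked, and still so for the second after the job is handed in, with the robot touching nothing.
It also fails if it takes over 72 s, if anything falls off the work surface, if the arm or the gripper's body presses on something with over 40 N, if the wrist force passes 120 N, or if a joint passes its speed limit or range.

## Working session

There is one attempt and no reset: what is moved stays moved. The work goes in short steps, Python scripts to look and compute and a tool call to move; the robot and the scene stay as the last step left them, time stands still between calls to the robot, and variables do not carry over. Pictures are saved under pics/ and viewed, and the job is handed in when it is done.

Besides the shell and the picture viewer there is one more tool, called after "Call:" by a JSON object that holds its "api" and its "payload", one argument or row to a line. apply_moves: Moves the arm, as the interface text tells. Shift numbers are shares of 0.1 m and turn numbers shares of 1.5 rad, none past 1 either way. Its arguments: {"type":"object","properties":{"slide":{"type":"array"},"turn":{"type":"array"},"jaw":{"type":"array"},"newtons":{"type":"number"}},"required":["slide","turn","jaw"]}

```bash
ls; mkdir -p pics; cat > h.py <<'E'
import numpy as np, cv2
from plant import r
def cap(n,f):
    c=r.capture(n); cv2.imwrite('pics/'+f+'.png',c['pixels']); np.savez('pics/'+f+'.npz',**{k:np.array(v) for k,v in c.items()}); return c
def load(f): return dict(np.load('pics/'+f+'.npz'))
def KD(c): return np.array([[c['fx'],0,c['cx']],[0,c['fy'],c['cy']],[0,0,1]],float),np.array(c['dist_coeffs'],float)
def RT(c): return cv2.Rodrigues(np.array(c['rvec'],float))[0],np.array(c['tvec'],float).ravel()
def onplane(c,uv,z):
    K,D=KD(c);R,t=RT(c)
    p=cv2.undistortPoints(np.array(uv,float).reshape(-1,1,2),K,D).reshape(-1,2)
    d=np.c_[p,np.ones(len(p))]@R; o=-R.T@t
    return o+d*((z-o[2])/d[:,2])[:,None]
def cloud(c):
    K,D=KD(c);R,t=RT(c); h,w=c['depth'].shape
    uv=np.stack(np.meshgrid(np.arange(w),np.arange(h)),-1).reshape(-1,1,2).astype(float)
    p=cv2.undistortPoints(uv,K,D).reshape(-1,2); z=c['depth'].reshape(-1,1)
    X=(np.c_[p,np.ones(len(p))]*z-t)@R
    X[z[:,0]==0]=np.nan
    return X.reshape(h,w,3)
E
python3 - <<'E'
from h import *
for n in ['scene','side','wrist']: cap(n,n+'0')
print(r.get_state())
E
```

```text
pics
{'time_s': 0.15, 'joints': array([ 8.62940218e+01,  2.05800167e+01,  6.46066163e-01, -1.46176513e-02,
       -7.01365632e+01, -1.65066305e+01]), 'qd': array([-0.06002471, -0.06592751,  0.15087006, -0.0571558 , -0.0718355 ,
        0.03122667]), 'joint_torque': array([-7.74302644e-04, -5.83271313e+01,  2.93291777e+01,  7.00108230e+00,
        8.72548175e-03, -1.19130909e-04]), 'tcp_pos': array([0.23312058, 0.63308659, 0.23986226]), 'eef_rot': array([ 1.79928487e+02, -6.85948583e-03, -2.02175797e+01]), 'contact_force': array([-0.49977729,  0.08932418,  0.86565269]), 'moment': array([-0.00726966, -0.06439331,  0.00539743]), 'gripper_width': 0.08745154502286304}
```

View pics/scene0.png

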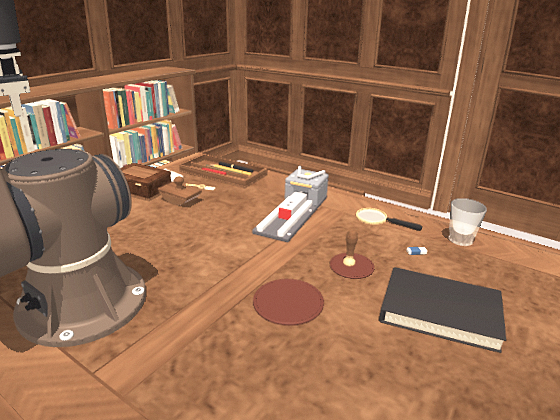

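View pics/side0.png

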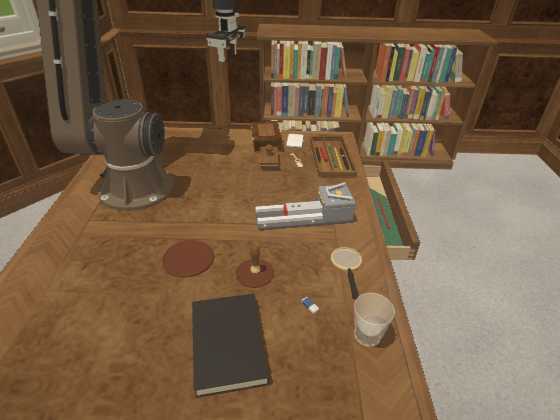

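View pics/wrist0.png

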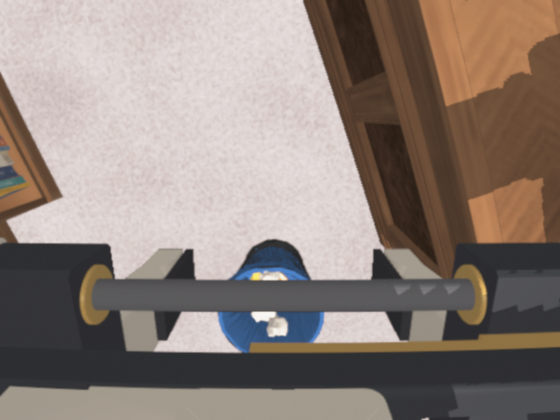

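The scene view shows the small coaster at (352,265) with the seal on it at (351,247). The larger look-alike mat is at (288,300), and the press has the die's red end at (285,212). The side view shows the seal at (255,260) on the small coaster at (255,273), the big mat at (188,258), and the press from (257,215) to (350,200). The blotter at (182,195) in the scene view also has a handle, but it is not the seal.

```bash
python3 - <<'E'
from h import *
for n,boxes in [('scene0',dict(coaster=(325,375,250,282),mat=(245,330,275,325),press=(245,335,160,242))),('side0',dict(coaster=(232,278,240,290),mat=(160,217,238,278),press=(250,360,180,232)))]:
    c=load(n);X=cloud(c);hsv=cv2.cvtColor(c['pixels'],cv2.COLOR_BGR2HSV)
    R,t=RT(c);print(n,'cam',(-R.T@t).round(3))
    for k,(a,b,u,v) in boxes.items():
        P=X[u:v,a:b].reshape(-1,3);H=hsv[u:v,a:b].reshape(-1,3)
        if k!='press':
            m=(P[:,2]>.002)&(P[:,2]<.007)
            Q=P[m]; 
            msk=m.reshape(v-u,b-a).astype(np.uint8)
            print(k,m.sum(),Q.min(0).round(3),Q.max(0).round(3),((Q.min(0)+Q.max(0))/2).round(4))
            m=(P[:,2]>.012)&(P[:,2]<.12); Q=P[m]
            if len(Q): 
                print(' tall',Q.min(0).round(3),Q.max(0).round(3),np.median(Q,0).round(4))
        else:
            m=(P[:,2]>.005);Q=P[m];print(k,Q.min(0).round(3),Q.max(0).round(3))
            m=(P[:,2]>.02)&(P[:,2]<.05)&(H[:,1]>150)&((H[:,0]<8)|(H[:,0]>172))&(H[:,2]>120);Q=P[m]
            print(' red',len(Q),Q.min(0).round(3),Q.max(0).round(3))
            m=(P[:,2]>.023)&(P[:,2]<.029)&(H[:,1]<60);Q=P[m][:,:2]
            print(' rails',cv2.minAreaRect(Q.astype(np.float32)))
            m=(P[:,2]>.072)&(P[:,2]<.079)&(H[:,1]<60);Q=P[m][:,:2]
            print(' head',cv2.minAreaRect(Q.astype(np.float32)))
    for nm,(a,b,u,v),s in [('press',(245,350,160,242) if n=='scene0' else (248,362,178,235),6),('seal',(320,385,225,285) if n=='scene0' else (228,285,235,292),8)]:
        cv2.imwrite(f'pics/{n}_{nm}.png',cv2.resize(c['pixels'][u:v,a:b],None,fx=s,fy=s,interpolation=cv2.INTER_CUBIC))
E
```

```text
scene0 cam [-0.289 -0.63   0.492]
coaster 922 [ 0.323 -0.412  0.002] [ 0.477 -0.28   0.007] [ 0.3998 -0.3463  0.0045]
 tall [ 0.391 -0.359  0.012] [ 0.408 -0.337  0.043] [ 0.3974 -0.351   0.022 ]
mat 2391 [ 0.131 -0.401  0.002] [ 0.337 -0.196  0.007] [ 0.234  -0.2981  0.0045]
press [ 0.387 -0.194  0.005] [0.749 0.182 0.092]
 red 98 [ 0.471 -0.148  0.021] [ 0.483 -0.118  0.042]
 rails ((0.6119373440742493, -0.057572633028030396), (0.47848618030548096, 0.21233397722244263), 42.47972106933594)
 head ((0.624091625213623, -0.10933259129524231), (0.08969596773386002, 0.09415847808122635), 10.787127494812012)
side0 cam [ 0.459 -1.042  0.746]
coaster 732 [ 0.346 -0.412  0.002] [ 0.46  -0.236  0.007] [ 0.4029 -0.3241  0.0044]
 tall [ 0.394 -0.363  0.012] [ 0.416 -0.343  0.085] [ 0.4061 -0.3559  0.0578]
mat 1374 [ 0.137 -0.377  0.002] [ 0.308 -0.233  0.007] [ 0.2225 -0.3052  0.0045]
press [ 0.39  -0.195  0.005] [ 0.68  -0.063  0.091]
 red 25 [ 0.477 -0.15   0.02 ] [ 0.483 -0.12   0.042]
 rails ((0.5348833799362183, -0.13285300135612488), (0.27800995111465454, 0.07283547520637512), 4.956672191619873)
 head ((0.6268085837364197, -0.1115836501121521), (0.08782903105020523, 0.09406647086143494), 8.869054794311523)
```

View pics/scene0_press.png

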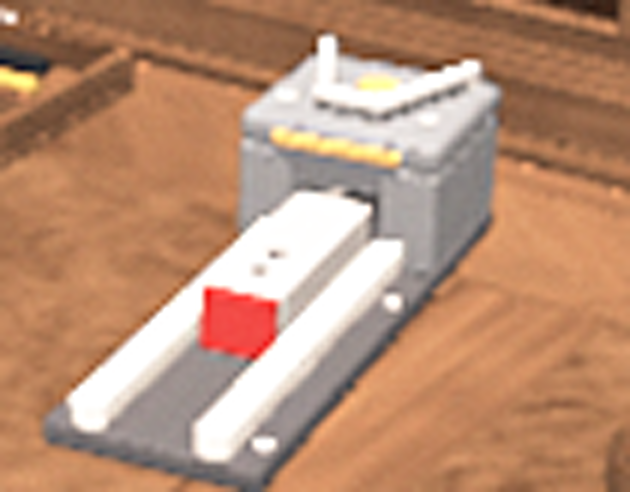

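View pics/side0_press.png

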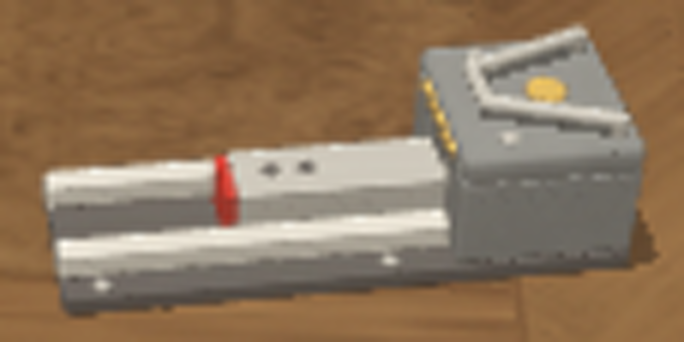

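View pics/side0_seal.png

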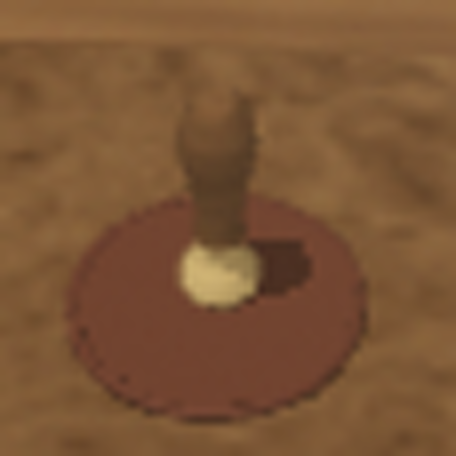

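View pics/scene0_seal.png

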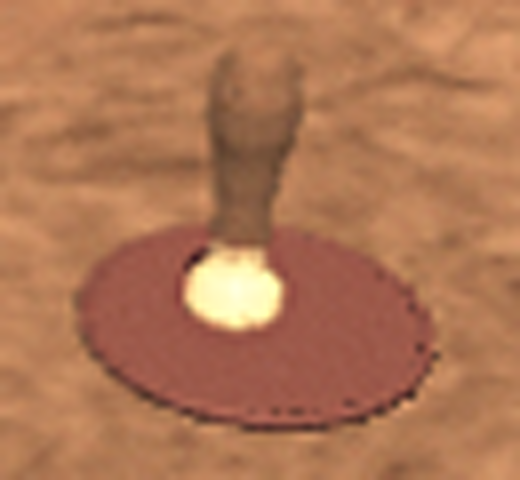

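```bash
python3 - <<'E'
from h import *
for n,(a,b,u,v),pb in [('scene0',(320,385,225,285),(245,350,160,242)),('side0',(228,285,235,292),(248,362,178,235))]:
    c=load(n);X=cloud(c);hsv=cv2.cvtColor(c['pixels'],cv2.COLOR_BGR2HSV);R,t=RT(c);o=-R.T@t
    H=hsv[u:v,a:b].astype(int)
    m=(((H[...,0]<9)|(H[...,0]>174))&(H[...,1]>110)).astype(np.uint8)
    m=cv2.morphologyEx(m,cv2.MORPH_OPEN,np.ones((3,3)))
    cn=max(cv2.findContours(m,cv2.RETR_EXTERNAL,cv2.CHAIN_APPROX_NONE)[0],key=cv2.contourArea)
    hull=cv2.convexHull(cn).reshape(-1,2)+[a,u]
    P=onplane(c,hull,.004)[:,:2]; print(n,'coaster',np.array(cv2.minEnclosingCircle(P.astype(np.float32))[0]).round(4),cv2.fitEllipse(P.astype(np.float32)))
    # seal brass
    m=((H[...,0]>14)&(H[...,0]<35)&(H[...,2]>150)&(H[...,1]<200))
    Q=X[u:v,a:b]; P=Q[m&(Q[...,2]>.004)&(Q[...,2]<.03)]; d=P.mean(0)[:2]-o[:2]; d/=np.linalg.norm(d)
    print(' brass surf',P.mean(0).round(4),len(P))
    s=(Q[...,2]>.058)&(Q[...,2]<.08)&(abs(Q[...,1]+.352)<.04)&(abs(Q[...,0]-.403)<.04)
    P=Q[s]; print(' handle surf',P.mean(0).round(4),len(P),'axis~',(P.mean(0)[:2]+d*.0095).round(4))
    # side edges: angular center of handle pixels
    # press
    u0,v0,u1,v1=pb[2],pb[3],pb[0],pb[1]
    Q=X[pb[2]:pb[3],pb[0]:pb[1]];H=hsv[pb[2]:pb[3],pb[0]:pb[1]]
    for nm,z0,z1 in [('headtop',.0735,.0785),('dietop',.040,.0445),('railtop',.0245,.028)]:
        m=((Q[...,2]>z0)&(Q[...,2]<z1)&(H[...,1]<70)).astype(np.uint8)
        P=Q[m>0][:,:2].astype(np.float32); 
        P=P[np.linalg.norm(P-np.median(P,0),axis=1)<.17]
        print(' ',nm,len(P),cv2.minAreaRect(P))
    m=((H[...,1]>150)&((H[...,0]<8)|(H[...,0]>172))&(H[...,2]>130))
    ys,xs=np.nonzero(m);print(' red px',xs.min()+pb[0],xs.max()+pb[0],ys.min()+pb[2],ys.max()+pb[2],np.median(Q[m],0).round(4))
    P=Q[m]; P=P[(P[:,2]>.02)&(P[:,2]<.041)];print(cv2.fitLine(P[:,:2].astype(np.float32),cv2.DIST_HUBER,0,.01,.01).ravel())
E
```

```text
scene0 coaster [ 0.4021 -0.3563] ((0.40173712372779846, -0.35645025968551636), (0.09355524927377701, 0.09834668785333633), 112.9333724975586)
 brass surf [ 0.3966 -0.3508  0.0149] 92
 handle surf [ 0.3955 -0.3516  0.07  ] 111 axis~ [ 0.4043 -0.348 ]
  headtop 270 ((0.6239246726036072, -0.10844461619853973), (0.08943767845630646, 0.09422806650400162), 10.9625244140625)
  dietop 255 ((0.5711398720741272, -0.1141410768032074), (0.08705367892980576, 0.20074687898159027), 83.77577209472656)
  railtop 264 ((0.5119583606719971, -0.12607890367507935), (0.2408503144979477, 0.08998432010412216), 7.978250026702881)
 red px 279 290 208 219 [ 0.4757 -0.1345  0.0296]
[ 0.19123217 -0.98154485  0.4759316  -0.13466866]Traceback (most recent call last):
  File "<stdin>", line 7, in <module>
ValueError: max() iterable argument is empty
```

```bash
cat >> h.py <<'E'
from scipy.spatial.transform import Rotation as Ro
def rows(pts,yaws,n0=3):
    """pts,yaws: lists incl. start; prints tool-frame slide/turn rows, tool straight down"""
    S=[];T=[]
    for i in range(len(pts)-1):
        Rm=Ro.from_euler('xyz',[180,0,yaws[i]],degrees=True)
        S.append((Rm.inv().apply(np.subtract(pts[i+1],pts[i]))/.1).round(n0).tolist())
        T.append([0,0,round(float(-np.radians(yaws[i+1]-yaws[i])/1.5),4)])
    for i in range(0,len(S),8): print(S[i:i+8],T[i:i+8])
E
python3 - <<'E'
from h import *
n=32;s=np.linspace(0,1,n+1)
a0=np.arctan2(.633,.233);a1=np.arctan2(-.352,.402)
a=a0+(a1-a0)*s; rad=.6745+(.534-.6745)*s
pts=np.c_[rad*np.cos(a),rad*np.sin(a),.241+0*s]
rows(pts,-20.2+(-79.5+20.2)*s,2)
E
```

```text
[[0.41, 0.06, 0.0], [0.4, 0.07, 0.0], [0.4, 0.08, 0.0], [0.39, 0.09, 0.0], [0.39, 0.1, 0.0], [0.38, 0.11, 0.0], [0.37, 0.12, 0.0], [0.37, 0.13, 0.0]] [[0, 0, 0.0216], [0, 0, 0.0216], [0, 0, 0.0216], [0, 0, 0.0216], [0, 0, 0.0216], [0, 0, 0.0216], [0, 0, 0.0216], [0, 0, 0.0216]]
[[0.36, 0.14, 0.0], [0.36, 0.15, 0.0], [0.35, 0.16, 0.0], [0.34, 0.17, 0.0], [0.33, 0.18, 0.0], [0.33, 0.18, 0.0], [0.32, 0.19, 0.0], [0.31, 0.2, 0.0]] [[0, 0, 0.0216], [0, 0, 0.0216], [0, 0, 0.0216], [0, 0, 0.0216], [0, 0, 0.0216], [0, 0, 0.0216], [0, 0, 0.0216], [0, 0, 0.0216]]
[[0.3, 0.21, 0.0], [0.29, 0.21, 0.0], [0.29, 0.22, 0.0], [0.28, 0.23, 0.0], [0.27, 0.23, 0.0], [0.26, 0.24, 0.0], [0.25, 0.25, 0.0], [0.24, 0.25, 0.0]] [[0, 0, 0.0216], [0, 0, 0.0216], [0, 0, 0.0216], [0, 0, 0.0216], [0, 0, 0.0216], [0, 0, 0.0216], [0, 0, 0.0216], [0, 0, 0.0216]]
[[0.23, 0.26, 0.0], [0.22, 0.26, 0.0], [0.21, 0.27, 0.0], [0.2, 0.27, 0.0], [0.19, 0.27, 0.0], [0.19, 0.28, 0.0], [0.18, 0.28, 0.0], [0.17, 0.28, 0.0]] [[0, 0, 0.0216], [0, 0, 0.0216], [0, 0, 0.0216], [0, 0, 0.0216], [0, 0, 0.0216], [0, 0, 0.0216], [0, 0, 0.0216], [0, 0, 0.0216]]
```

Call:
{"api": "apply_moves", "payload": {
  "slide": [
    [0.41, 0.06, 0.0],
    [0.4, 0.07, 0.0],
    [0.4, 0.08, 0.0],
    [0.39, 0.09, 0.0],
    [0.39, 0.1, 0.0],
    [0.38, 0.11, 0.0],
    [0.37, 0.12, 0.0],
    [0.37, 0.13, 0.0]
  ],
  "turn": [
    [0, 0, 0.0216],
    [0, 0, 0.0216],
    [0, 0, 0.0216],
    [0, 0, 0.0216],
    [0, 0, 0.0216],
    [0, 0, 0.0216],
    [0, 0, 0.0216],
    [0, 0, 0.0216]
  ],
  "jaw": [0, 0, 0, 0, 0, 0, 0, 0]
}}

```text
time_s: 0.95
tcp_pos: [0.4763, 0.4262, 0.2402]
eef_rot: [180.0, 0.0, -35.1]
contact_force: [0.8, -0.0, 0.5]
gripper_width: 0.0875
```

Call:
{"api": "apply_moves", "payload": {
  "slide": [
    [0.36, 0.14, 0.0],
    [0.36, 0.15, 0.0],
    [0.35, 0.16, 0.0],
    [0.34, 0.17, 0.0],
    [0.33, 0.18, 0.0],
    [0.33, 0.18, 0.0],
    [0.32, 0.19, 0.0],
    [0.31, 0.2, 0.0]
  ],
  "turn": [
    [0, 0, 0.0216],
    [0, 0, 0.0216],
    [0, 0, 0.0216],
    [0, 0, 0.0216],
    [0, 0, 0.0216],
    [0, 0, 0.0216],
    [0, 0, 0.0216],
    [0, 0, 0.0216]
  ],
  "jaw": [0, 0, 0, 0, 0, 0, 0, 0]
}}

```text
time_s: 1.75
tcp_pos: [0.5862, 0.1467, 0.2402]
eef_rot: [180.0, 0.0, -50.0]
contact_force: [0.0, 0.3, 0.1]
gripper_width: 0.0873
```

Call:
{"api": "apply_moves", "payload": {
  "slide": [
    [0.3, 0.21, 0.0],
    [0.29, 0.21, 0.0],
    [0.29, 0.22, 0.0],
    [0.28, 0.23, 0.0],
    [0.27, 0.23, 0.0],
    [0.26, 0.24, 0.0],
    [0.25, 0.25, 0.0],
    [0.24, 0.25, 0.0]
  ],
  "turn": [
    [0, 0, 0.0216],
    [0, 0, 0.0216],
    [0, 0, 0.0216],
    [0, 0, 0.0216],
    [0, 0, 0.0216],
    [0, 0, 0.0216],
    [0, 0, 0.0216],
    [0, 0, 0.0216]
  ],
  "jaw": [0, 0, 0, 0, 0, 0, 0, 0]
}}

```text
time_s: 2.55
tcp_pos: [0.5533, -0.1344, 0.2403]
eef_rot: [180.0, 0.0, -64.9]
contact_force: [1.0, -0.6, 0.9]
gripper_width: 0.0874
```

```bash
python3 - <<'E'
from h import *
c=cap('wrist','wrist1')
R,t=RT(c);print((-R.T@t).round(3),R[2].round(3))
E
```

```text
[ 0.583 -0.198  0.384] [-0.113  0.238 -0.965]
```

Call:
{"api": "apply_moves", "payload": {
  "slide": [
    [0.23, 0.26, 0.0],
    [0.22, 0.26, 0.0],
    [0.21, 0.27, 0.0],
    [0.2, 0.27, 0.0],
    [0.19, 0.27, 0.0],
    [0.19, 0.28, 0.0],
    [0.18, 0.28, 0.0],
    [0.17, 0.28, 0.0]
  ],
  "turn": [
    [0, 0, 0.0216],
    [0, 0, 0.0216],
    [0, 0, 0.0216],
    [0, 0, 0.0216],
    [0, 0, 0.0216],
    [0, 0, 0.0216],
    [0, 0, 0.0216],
    [0, 0, 0.0216]
  ],
  "jaw": [0, 0, 0, 0, 0, 0, 0, 0]
}}

```text
time_s: 3.4
tcp_pos: [0.3998, -0.3528, 0.2404]
eef_rot: [180.0, 0.0, -79.7]
contact_force: [1.0, -0.1, -0.4]
gripper_width: 0.0877
```

```bash
python3 - <<'E'
from h import *
c=cap('wrist','wrist2')
R,t=RT(c);print((-R.T@t).round(3),R[2].round(3)); print(r.get_state()['tcp_pos'],r.get_state()['eef_rot'])
E
```

```text
[ 0.412 -0.422  0.384] [-0.048  0.259 -0.965]
[ 0.39689314 -0.35441892  0.24039857] [ 1.79917862e+02  2.55447252e-02 -7.98782494e+01]
```

View pics/wrist1.png

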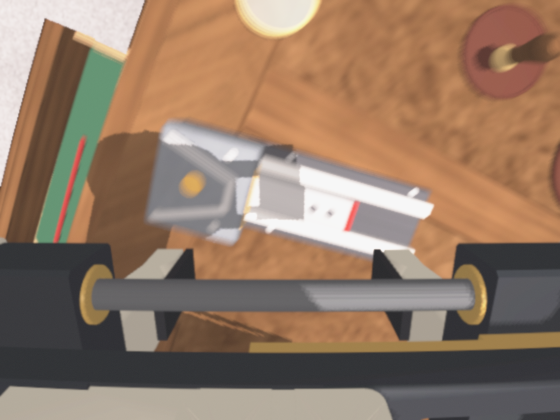

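View pics/wrist2.png

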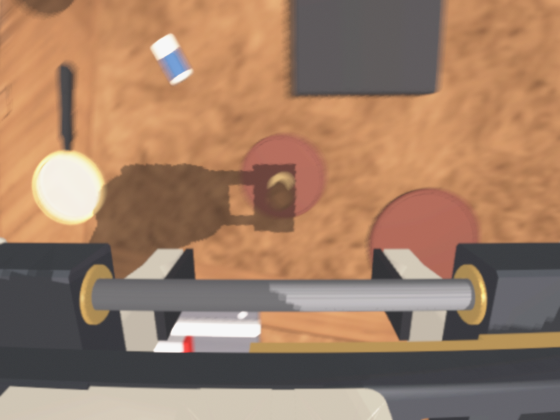

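wrist1 shows the press: head at (190,180), die with its red end at (352,215), rails running from (270,165) to (430,205), and the seal at (510,55). wrist2 shows the seal at (280,187) on the small coaster at (283,176), with the big mat at (425,235).

```bash
python3 - <<'E'
from h import *
def hs(c): return cv2.cvtColor(c['pixels'],cv2.COLOR_BGR2HSV).astype(int)
c=load('wrist2');X=cloud(c);H=hs(c);a,b,u,v=225,340,120,232
Q=X[u:v,a:b];h=H[u:v,a:b]
m=(((h[...,0]<9)|(h[...,0]>172))&(h[...,1]>100)).astype(np.uint8)
cn=max(cv2.findContours(m,cv2.RETR_EXTERNAL,cv2.CHAIN_APPROX_NONE)[0],key=cv2.contourArea)
P=onplane(c,cv2.convexHull(cn).reshape(-1,2)+[a,u],.004)[:,:2].astype(np.float32)
print('coaster',cv2.minEnclosingCircle(P),cv2.fitEllipse(P))
for z0,z1 in [(.006,.03),(.045,.08),(.066,.09)]:
    s=(Q[...,2]>z0)&(Q[...,2]<z1);p=Q[s];print(z0,len(p),p.min(0).round(4),p.max(0).round(4),p.mean(0).round(4))
    ys,xs=np.nonzero(s);print(xs.min()+a,xs.max()+a,ys.min()+u,ys.max()+u)
c=load('wrist1');X=cloud(c);H=hs(c)
Q=X[100:262,140:440];h=H[100:262,140:440]
g=(h[...,1]<60)
for nm,z0,z1 in [('headtop',.072,.080),('dietop',.039,.0455),('railtop',.023,.030),('base',.008,.016)]:
    m=g&(Q[...,2]>z0)&(Q[...,2]<z1)
    m=cv2.morphologyEx(m.astype(np.uint8),cv2.MORPH_OPEN,np.ones((3,3)))
    p=Q[m>0][:,:2].astype(np.float32)
    if len(p)>9: print(nm,len(p),cv2.minAreaRect(p))
m=(h[...,1]>150)&((h[...,0]<8)|(h[...,0]>172))&(h[...,2]>130)
ys,xs=np.nonzero(m); print('red',len(xs),cv2.minAreaRect(onplane(c,np.c_[xs+140,ys+100],.042)[:,:2].astype(np.float32)),np.median(Q[m],0))
cv2.imwrite('pics/w1crop.png',cv2.resize(c['pixels'][100:262,140:440],None,fx=2.6,fy=2.6,interpolation=cv2.INTER_CUBIC))
cv2.imwrite('pics/w2crop.png',cv2.resize(load('wrist2')['pixels'][120:232,225:340],None,fx=5,fy=5,interpolation=cv2.INTER_CUBIC))
E
```

```text
coaster ((0.4007430374622345, -0.35911402106285095), 0.04685709998011589) ((0.400570809841156, -0.3594737648963928), (0.09181969612836838, 0.09314274787902832), 44.0739860534668)
0.006 201 [ 0.3624 -0.4014  0.0062] [ 0.4463 -0.344   0.0298] [ 0.4052 -0.3561  0.0148]
240 314 139 197
0.045 340 [ 0.3924 -0.3615  0.0633] [ 0.4169 -0.3385  0.08  ] [ 0.4052 -0.353   0.0747]
264 289 185 212
0.066 550 [ 0.3928 -0.3613  0.066 ] [ 0.4167 -0.3385  0.084 ] [ 0.4048 -0.3514  0.0781]
264 289 186 212
headtop 7053 ((0.6265853643417358, -0.11052346229553223), (0.08702921867370605, 0.09209173917770386), 9.4013032913208)
dietop 3407 ((0.5291998982429504, -0.12471000850200653), (0.10625522583723068, 0.03631478548049927), 9.326831817626953)
railtop 3706 ((0.4890739619731903, -0.13144582509994507), (0.1900128871202469, 0.06819877028465271), 9.525627136230469)
base 4907 ((0.48979294300079346, -0.13364121317863464), (0.1910485476255417, 0.09177196025848389), 9.515761375427246)
red 36 ((0.4781704545021057, -0.13768590986728668), (0.0013361427700147033, 0.025544114410877228), 10.042957305908203) [nan nan nan]
```

View pics/w1crop.png

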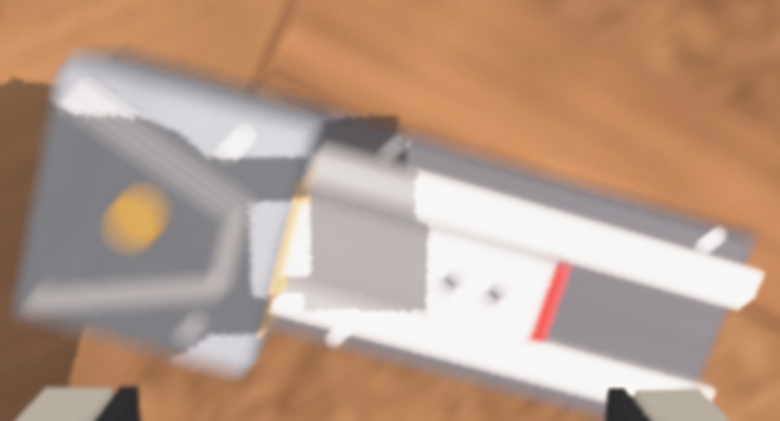

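View pics/w2crop.png

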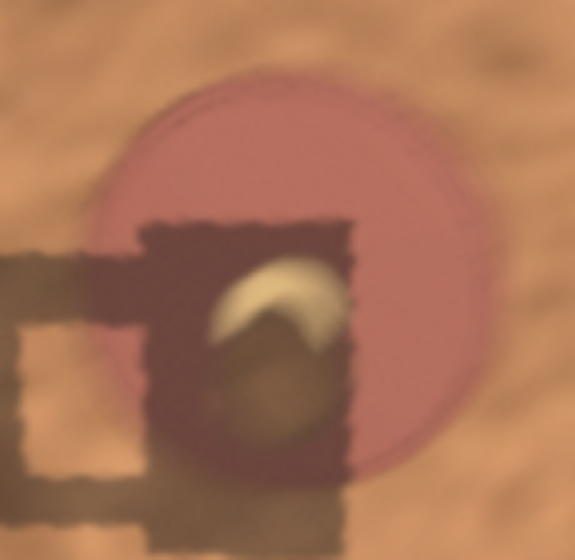

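Call:
{"api": "apply_moves", "payload": {
  "slide": [
    [0, 0, 0.3],
    [0, 0, 0.3],
    [0, 0, 0],
    [0, 0, 0]
  ],
  "turn": [
    [0, 0, 0.0116],
    [0, 0, 0],
    [0, 0, 0],
    [0, 0, 0]
  ],
  "jaw": [0, 0, 0, 0],
  "newtons": 50
}}

```text
time_s: 3.85
tcp_pos: [0.4008, -0.352, 0.1809]
eef_rot: [179.9, 0.0, -80.6]
contact_force: [1.0, -1.1, 1.3]
gripper_width: 0.0877
```

```bash
python3 - <<'E'
from h import *
s=r.get_state();p=s['tcp_pos'];e=s['eef_rot'];print(p,e,s['qd'].round(2))
rows([p,[.4047,-.350,p[2]],[.4047,-.350,.063]],[e[2]]*3)
E
```

```text
[ 0.40081349 -0.35202178  0.1809012 ] [ 1.79929296e+02  5.87548016e-03 -8.05846764e+01] [ 0.19 -1.24  1.79  0.45 -0.01  0.01]
[[-0.014, -0.042, -0.0], [0.0, -0.0, 1.179]] [[0, 0, -0.0], [0, 0, -0.0]]
```

Call:
{"api": "apply_moves", "payload": {
  "slide": [
    [-0.014, -0.042, 0.2],
    [0, 0, 0.3],
    [0, 0, 0.3],
    [0, 0, 0.2],
    [0, 0, 0.1],
    [0, 0, 0.08],
    [0, 0, 0],
    [0, 0, 0]
  ],
  "turn": [
    [0, 0, 0],
    [0, 0, 0],
    [0, 0, 0],
    [0, 0, 0],
    [0, 0, 0],
    [0, 0, 0],
    [0, 0, 0],
    [0, 0, 0]
  ],
  "jaw": [0, 0, 0, 0, 0, 0, 0, 0]
}}

```text
time_s: 4.65
tcp_pos: [0.4055, -0.3502, 0.0636]
eef_rot: [-179.9, -0.1, -80.6]
contact_force: [-0.1, 0.3, 0.3]
gripper_width: 0.0876
```

```bash
python3 - <<'E'
from h import *
s=r.get_state();print(s['tcp_pos'],s['contact_force'])
cap('side','side1');c=cap('scene','scene1')
cv2.imwrite('pics/s1.png',np.hstack([cv2.resize(load('side1')['pixels'][170:300,190:320],(390,390)),cv2.resize(c['pixels'][170:300,290:420],(390,390))]))
E
```

```text
[ 0.40553037 -0.35019313  0.06363641] [-0.13076297  0.30013336  0.25285427]
```

View pics/s1.png

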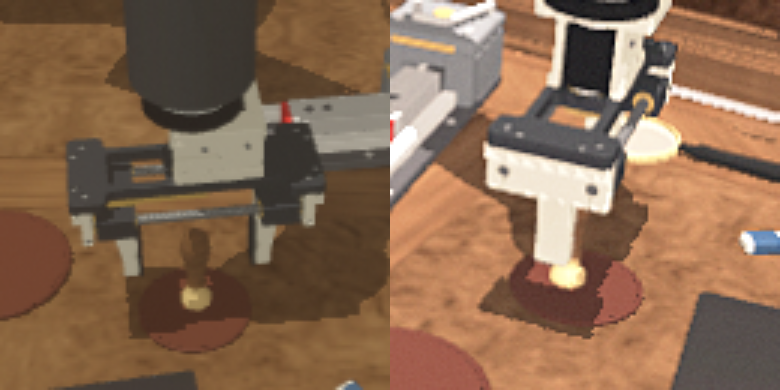

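The crop shows the seal standing between the open fingers (left panel, handle at (195,255)). I'll close the jaws.

Call:
{"api": "apply_moves", "payload": {
  "slide": [
    [0, 0, 0],
    [0, 0, 0],
    [0, 0, 0],
    [0, 0, 0],
    [0, 0, 0],
    [0, 0, 0],
    [0, 0, 0],
    [0, 0, 0]
  ],
  "turn": [
    [0, 0, 0],
    [0, 0, 0],
    [0, 0, 0],
    [0, 0, 0],
    [0, 0, 0],
    [0, 0, 0],
    [0, 0, 0],
    [0, 0, 0]
  ],
  "jaw": [0.3, 0.5, 0.6, 0.7, 0.75, 0.8, 1, 1],
  "newtons": 50
}}

```text
time_s: 5.55
tcp_pos: [0.4047, -0.3498, 0.0625]
eef_rot: [180.0, 0.0, -80.6]
contact_force: [0.5, 0.8, -0.0]
gripper_width: 0.0292
```

Call:
{"api": "apply_moves", "payload": {
  "slide": [
    [0, 0, 0],
    [0, 0, 0],
    [0, 0, 0],
    [0, 0, -0.1],
    [0, 0, -0.2],
    [0, 0, -0.2],
    [0, 0, -0.1],
    [0, 0, 0]
  ],
  "turn": [
    [0, 0, 0],
    [0, 0, 0],
    [0, 0, 0],
    [0, 0, 0],
    [0, 0, 0],
    [0, 0, 0],
    [0, 0, 0],
    [0, 0, 0]
  ],
  "jaw": [1, 1, 1, 1, 1, 1, 1, 1]
}}

```text
time_s: 6.35
tcp_pos: [0.4056, -0.3502, 0.1243]
eef_rot: [-179.8, -0.1, -80.6]
contact_force: [0.7, 0.5, -1.1]
gripper_width: 0.0228
```

```bash
python3 - <<'E'
from h import *
s=r.get_state();print(s['tcp_pos'],s['contact_force'],s['gripper_width'])
cap('side','side2');c=cap('scene','scene2')
cv2.imwrite('pics/s2.png',np.hstack([cv2.resize(load('side2')['pixels'][150:280,190:320],(390,390)),cv2.resize(c['pixels'][150:280,290:420],(390,390))]))
E
```

```text
[ 0.40561871 -0.3502395   0.12433594] [ 0.66846336  0.52993306 -1.11056508] 0.02279122935582712
```

View pics/s2.png

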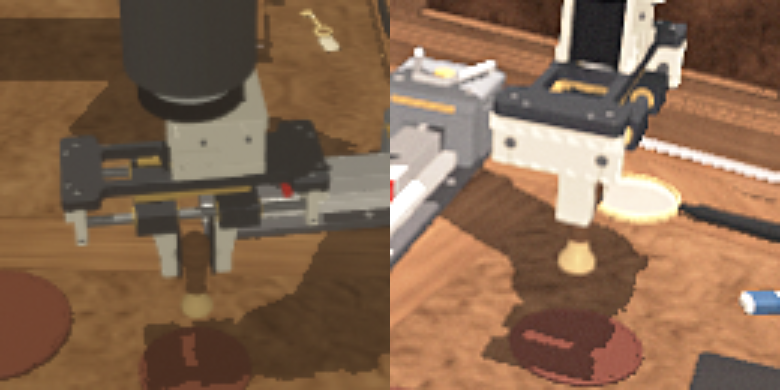

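```bash
python3 - <<'E'
from h import *
A=np.array([.4050,-.3500,.1225]);B=np.array([.4486,-.1385,.1225])
rows([A,B,[B[0],B[1],.0755]],[-80.6]*3)
E
```

```text
[[-2.015, -0.776, -0.0], [0.0, -0.0, 0.47]] [[0, 0, -0.0], [0, 0, -0.0]]
```

Call:
{"api": "apply_moves", "payload": {
  "slide": [
    [-0.2, -0.076, 0],
    [-0.4, -0.15, 0],
    [-0.4, -0.16, 0],
    [-0.4, -0.16, 0],
    [-0.35, -0.13, 0],
    [-0.2, -0.08, 0],
    [-0.065, -0.02, 0],
    [0, 0, 0]
  ],
  "turn": [
    [0, 0, 0],
    [0, 0, 0],
    [0, 0, 0],
    [0, 0, 0],
    [0, 0, 0],
    [0, 0, 0],
    [0, 0, 0],
    [0, 0, 0]
  ],
  "jaw": [1, 1, 1, 1, 1, 1, 1, 1]
}}

```text
time_s: 7.25
tcp_pos: [0.4481, -0.1377, 0.1219]
eef_rot: [179.9, 0.0, -80.5]
contact_force: [-0.7, 0.1, -1.4]
gripper_width: 0.0225
```

Call:
{"api": "apply_moves", "payload": {
  "slide": [
    [0, 0, 0],
    [0, 0, 0],
    [0, 0, 0]
  ],
  "turn": [
    [0, 0, 0],
    [0, 0, 0],
    [0, 0, 0]
  ],
  "jaw": [1, 1, 1]
}}

```text
time_s: 7.55
tcp_pos: [0.4481, -0.1392, 0.1224]
eef_rot: [180.0, 0.0, -80.7]
contact_force: [-1.2, 0.4, -1.1]
gripper_width: 0.0229
```

```bash
python3 - <<'E'
from h import *
s=r.get_state();print(s['tcp_pos'],s['eef_rot'],s['contact_force'],s['gripper_width'])
cap('side','side3');c=cap('scene','scene3')
cv2.imwrite('pics/s3.png',np.hstack([cv2.resize(load('side3')['pixels'][120:250,230:360],(390,390)),cv2.resize(c['pixels'][130:260,220:350],(390,390))]))
E
```

```text
[ 0.44813455 -0.13920415  0.12238844] [ 1.79977683e+02  1.40952499e-03 -8.06996037e+01] [-1.21633408  0.43178069 -1.09571239] 0.022943746160026833
```

View pics/s3.png

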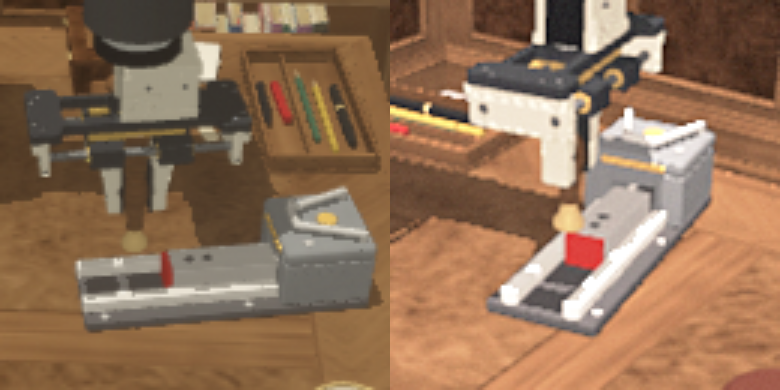

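```bash
python3 - <<'E'
from h import *
for n,(a,b,u,v) in [('side3',(262,285,190,210)),('scene3',(270,290,195,215))]:
    c=load(n);X=cloud(c);Q=X[u:v,a:b]
    R,t=RT(c);o=-R.T@t
    m=(Q[...,2]>.06)&(Q[...,2]<.09)&(Q[...,0]<.48)
    P=Q[m];d=P.mean(0)[:2]-o[:2];d/=np.linalg.norm(d)
    print(n,len(P),P.min(0).round(3),P.max(0).round(3),P.mean(0)[:2]+d*.0095)
    X2=X.reshape(-1,3);hsv=cv2.cvtColor(c['pixels'],cv2.COLOR_BGR2HSV).reshape(-1,3)
    m=(X2[:,2]>.015)&(X2[:,2]<.043)&(hsv[:,1]>150)&((hsv[:,0]<8)|(hsv[:,0]>172))&(hsv[:,2]>90)&(abs(X2[:,0]-.48)<.05)&(abs(X2[:,1]+.135)<.04)
    print(' red',m.sum(),np.median(X2[m],0).round(4),X2[m].min(0).round(3),X2[m].max(0).round(3))
E
```

```text
side3 56 [ 0.439 -0.152  0.064] [ 0.459 -0.137  0.09 ] [ 0.44901532 -0.13616761]
 red 27 [ 0.48   -0.1361  0.0357] [ 0.477 -0.153  0.02 ] [ 0.483 -0.12   0.042]
scene3 80 [ 0.433 -0.149  0.066] [ 0.453 -0.128  0.09 ] [ 0.448288   -0.13509057]
 red 109 [ 0.4754 -0.1336  0.03  ] [ 0.472 -0.149  0.015] [ 0.483 -0.119  0.043]
```

Call:
{"api": "apply_moves", "payload": {
  "slide": [
    [0, 0, 0.1],
    [0, 0, 0.15],
    [0, 0, 0.12],
    [0, 0, 0.07],
    [0, 0, 0.03],
    [0, 0, 0],
    [0, 0, 0],
    [0, 0, 0]
  ],
  "turn": [
    [0, 0, 0],
    [0, 0, 0],
    [0, 0, 0],
    [0, 0, 0],
    [0, 0, 0],
    [0, 0, 0],
    [0, 0, 0],
    [0, 0, 0]
  ],
  "jaw": [1, 1, 1, 1, 1, 1, 1, 1]
}}

```text
time_s: 8.45
tcp_pos: [0.4488, -0.1384, 0.076]
eef_rot: [-179.9, -0.0, -80.6]
contact_force: [-0.4, -0.4, -1.0]
gripper_width: 0.0225
```

```bash
python3 - <<'E'
from h import *
s=r.get_state();print(s['tcp_pos'],s['eef_rot'],s['contact_force'],s['moment'],s['gripper_width'])
cap('side','side4');c=cap('scene','scene4')
cv2.imwrite('pics/s4.png',np.hstack([cv2.resize(load('side4')['pixels'][140:240,240:340],(390,390)),cv2.resize(c['pixels'][150:250,230:330],(390,390))]))
E
```

```text
[ 0.44883027 -0.1383808   0.07602896] [-1.79945367e+02 -8.26570027e-03 -8.06093585e+01] [-0.41264164 -0.36750523 -0.96163358] [ 0.06837985 -0.0071946   0.02565216] 0.022458719685981114
```

View pics/s4.png

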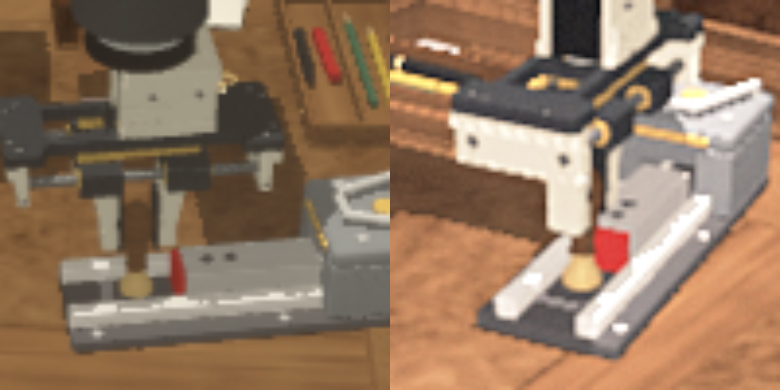

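The foot stands between the rails with about a 14 mm gap to the red face. I'll advance slowly along tool −y.

Call:
{"api": "apply_moves", "payload": {
  "slide": [
    [0, -0.015, 0],
    [0, -0.015, 0],
    [0, -0.015, 0],
    [0, -0.015, 0],
    [0, -0.015, 0],
    [0, -0.015, 0],
    [0, -0.01, 0],
    [0, -0.01, 0]
  ],
  "turn": [
    [0, 0, 0],
    [0, 0, 0],
    [0, 0, 0],
    [0, 0, 0],
    [0, 0, 0],
    [0, 0, 0],
    [0, 0, 0],
    [0, 0, 0]
  ],
  "jaw": [1, 1, 1, 1, 1, 1, 1, 1]
}}

```text
time_s: 9.35
tcp_pos: [0.4594, -0.1366, 0.0755]
eef_rot: [180.0, -0.0, -80.6]
contact_force: [-0.6, -0.2, -0.2]
gripper_width: 0.0227
```

Call:
{"api": "apply_moves", "payload": {
  "slide": [
    [0, -0.01, 0],
    [0, -0.01, 0],
    [0, -0.01, 0],
    [0, -0.01, 0],
    [0, -0.01, 0],
    [0, -0.01, 0],
    [0, -0.01, 0],
    [0, -0.01, 0]
  ],
  "turn": [
    [0, 0, 0],
    [0, 0, 0],
    [0, 0, 0],
    [0, 0, 0],
    [0, 0, 0],
    [0, 0, 0],
    [0, 0, 0],
    [0, 0, 0]
  ],
  "jaw": [1, 1, 1, 1, 1, 1, 1, 1]
}}

```text
time_s: 10.15
tcp_pos: [0.4667, -0.1353, 0.0754]
eef_rot: [179.9, 0.0, -80.6]
contact_force: [-1.8, 0.1, -0.4]
gripper_width: 0.0223
```

Call:
{"api": "apply_moves", "payload": {
  "slide": [
    [0, -0.01, 0],
    [0, -0.01, 0],
    [0, -0.01, 0],
    [0, -0.01, 0],
    [0, -0.01, 0],
    [0, -0.01, 0],
    [0, -0.01, 0],
    [0, -0.01, 0]
  ],
  "turn": [
    [0, 0, 0],
    [0, 0, 0],
    [0, 0, 0],
    [0, 0, 0],
    [0, 0, 0],
    [0, 0, 0],
    [0, 0, 0],
    [0, 0, 0]
  ],
  "jaw": [1, 1, 1, 1, 1, 1, 1, 1]
}}

```text
time_s: 10.95
tcp_pos: [0.4752, -0.134, 0.0756]
eef_rot: [-180.0, 0.0, -80.6]
contact_force: [-1.4, 0.7, -1.7]
gripper_width: 0.0226
```

```bash
python3 - <<'E'
from h import *
s=r.get_state();print(s['tcp_pos'],s['eef_rot'],s['contact_force'],s['moment'],s['gripper_width'])
cap('side','side5');c=cap('scene','scene5')
cv2.imwrite('pics/s5.png',np.hstack([cv2.resize(load('side5')['pixels'][140:240,240:340],(390,390)),cv2.resize(c['pixels'][150:250,230:330],(390,390))]))
E
```

```text
[ 0.47515357 -0.13396373  0.07556123] [-1.79999940e+02  3.88145197e-04 -8.06148691e+01] [-1.40955061  0.68227233 -1.74152516] [ 0.00284767  0.41556704 -0.03638053] 0.022594138369209312
```

View pics/s5.png

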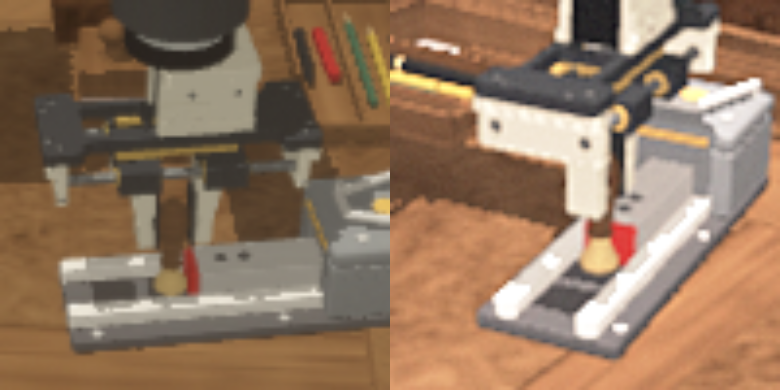

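The foot is touching the red face and the die slides at about 2 N.

Call:
{"api": "apply_moves", "payload": {
  "slide": [
    [0, -0.01, 0],
    [0, -0.01, 0],
    [0, -0.01, 0],
    [0, -0.01, 0],
    [0, -0.01, 0],
    [0, -0.01, 0],
    [0, -0.01, 0],
    [0, -0.01, 0]
  ],
  "turn": [
    [0, 0, 0],
    [0, 0, 0],
    [0, 0, 0],
    [0, 0, 0],
    [0, 0, 0],
    [0, 0, 0],
    [0, 0, 0],
    [0, 0, 0]
  ],
  "jaw": [1, 1, 1, 1, 1, 1, 1, 1]
}}

```text
time_s: 11.85
tcp_pos: [0.483, -0.1327, 0.0756]
eef_rot: [180.0, -0.0, -80.6]
contact_force: [-0.5, 0.1, -0.5]
gripper_width: 0.0225
```

Call:
{"api": "apply_moves", "payload": {
  "slide": [
    [0, -0.01, 0],
    [0, -0.01, 0],
    [0, -0.01, 0],
    [0, -0.01, 0],
    [0, -0.01, 0],
    [0, -0.01, 0],
    [0, -0.01, 0],
    [0, -0.01, 0]
  ],
  "turn": [
    [0, 0, 0],
    [0, 0, 0],
    [0, 0, 0],
    [0, 0, 0],
    [0, 0, 0],
    [0, 0, 0],
    [0, 0, 0],
    [0, 0, 0]
  ],
  "jaw": [1, 1, 1, 1, 1, 1, 1, 1]
}}

```text
time_s: 12.65
tcp_pos: [0.4909, -0.1314, 0.0755]
eef_rot: [180.0, -0.0, -80.6]
contact_force: [-0.3, 0.4, 0.2]
gripper_width: 0.0228
```

```bash
python3 - <<'E'
from h import *
cap('side','side6');c=cap('scene','scene6')
cv2.imwrite('pics/s6.png',np.hstack([cv2.resize(load('side6')['pixels'][140:240,240:340],(390,390)),cv2.resize(c['pixels'][150:250,230:330],(390,390))]))
for n in ['side6','scene6','scene4']:
    c=load(n);X2=cloud(c).reshape(-1,3);hsv=cv2.cvtColor(c['pixels'],cv2.COLOR_BGR2HSV).reshape(-1,3)
    m=(X2[:,2]>.015)&(X2[:,2]<.046)&(hsv[:,1]>150)&((hsv[:,0]<8)|(hsv[:,0]>172))&(hsv[:,2]>90)&(abs(X2[:,0]-.5)<.06)&(abs(X2[:,1]+.135)<.04)
    print(n,' red',m.sum(),np.median(X2[m],0).round(4))
s=r.get_state();print(s['tcp_pos'],s['contact_force'],s['moment'])
E
```

```text
side6  red 27 [ 0.5063 -0.1372  0.036 ]
scene6  red 50 [ 0.503  -0.1375  0.0323]
scene4  red 81 [ 0.4766 -0.1388  0.0309]
[ 0.49108255 -0.13133847  0.07556597] [-0.4596502 -0.1881856 -1.7499321] [-0.02857975  0.36600169  0.03219245]
```

View pics/s6.png

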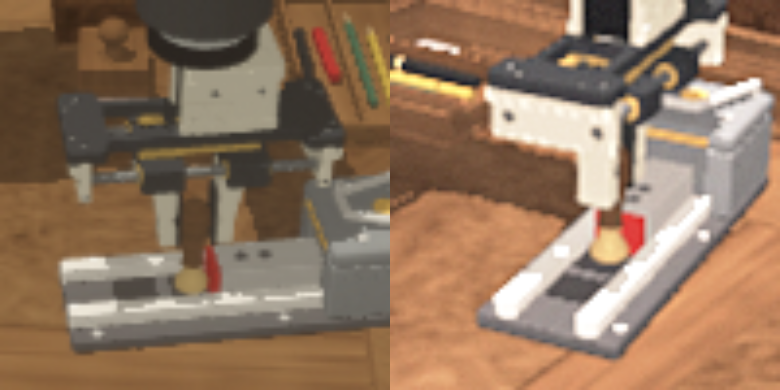

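The pictures show the foot's (195,283) flat against the red face, which has moved about 26 mm, and the seal is upright.

Call:
{"api": "apply_moves", "payload": {
  "slide": [
    [0, -0.01, 0],
    [0, -0.01, 0],
    [0, -0.01, 0],
    [0, -0.01, 0],
    [0, -0.01, 0],
    [0, -0.01, 0],
    [0, -0.01, 0],
    [0, -0.01, 0]
  ],
  "turn": [
    [0, 0, 0],
    [0, 0, 0],
    [0, 0, 0],
    [0, 0, 0],
    [0, 0, 0],
    [0, 0, 0],
    [0, 0, 0],
    [0, 0, 0]
  ],
  "jaw": [1, 1, 1, 1, 1, 1, 1, 1]
}}

```text
time_s: 13.55
tcp_pos: [0.4988, -0.13, 0.0755]
eef_rot: [-180.0, 0.0, -80.6]
contact_force: [-1.3, -0.8, 0.1]
gripper_width: 0.0228
```

```bash
python3 -c "
from h import *
s=r.get_state();print(s['tcp_pos'],s['contact_force'],s['moment'])"
```

```text
[ 0.49884573 -0.13003817  0.07554646] [-1.30487171 -0.80300967  0.1022983 ] [-0.0251993   0.56962429  0.00620017]
```

Call:
{"api": "apply_moves", "payload": {
  "slide": [
    [0, -0.006, 0],
    [0, -0.006, 0],
    [0, -0.006, 0],
    [0, -0.006, 0]
  ],
  "turn": [
    [0, 0, 0],
    [0, 0, 0],
    [0, 0, 0],
    [0, 0, 0]
  ],
  "jaw": [1, 1, 1, 1]
}}

```text
time_s: 13.95
tcp_pos: [0.5012, -0.1297, 0.0756]
eef_rot: [180.0, -0.0, -80.6]
contact_force: [-0.9, -0.8, -1.2]
gripper_width: 0.0227
```

```bash
python3 -c "
from h import *
s=r.get_state();print(s['tcp_pos'],s['contact_force'],s['moment'])"
```

```text
[ 0.50115019 -0.12967134  0.07555693] [-0.87323674 -0.77305144 -1.15660908] [-0.04620585  0.56494984 -0.0270519 ]
```

Call:
{"api": "apply_moves", "payload": {
  "slide": [
    [0, -0.006, 0],
    [0, -0.006, 0],
    [0, -0.006, 0],
    [0, -0.006, 0]
  ],
  "turn": [
    [0, 0, 0],
    [0, 0, 0],
    [0, 0, 0],
    [0, 0, 0]
  ],
  "jaw": [1, 1, 1, 1]
}}

```text
time_s: 14.35
tcp_pos: [0.5035, -0.1293, 0.0755]
eef_rot: [180.0, -0.0, -80.6]
contact_force: [-1.4, -0.2, -0.1]
gripper_width: 0.023
```

Call:
{"api": "apply_moves", "payload": {
  "slide": [
    [0, -0.006, 0],
    [0, -0.006, 0],
    [0, -0.006, 0],
    [0, -0.006, 0]
  ],
  "turn": [
    [0, 0, 0],
    [0, 0, 0],
    [0, 0, 0],
    [0, 0, 0]
  ],
  "jaw": [1, 1, 1, 1]
}}

```text
time_s: 14.75
tcp_pos: [0.5059, -0.1289, 0.0756]
eef_rot: [180.0, -0.0, -80.6]
contact_force: [-1.5, -1.0, -0.9]
gripper_width: 0.0225
```

Call:
{"api": "apply_moves", "payload": {
  "slide": [
    [0, -0.006, 0],
    [0, -0.006, 0],
    [0, -0.006, 0],
    [0, -0.006, 0]
  ],
  "turn": [
    [0, 0, 0],
    [0, 0, 0],
    [0, 0, 0],
    [0, 0, 0]
  ],
  "jaw": [1, 1, 1, 1]
}}

```text
time_s: 15.15
tcp_pos: [0.5083, -0.1285, 0.0756]
eef_rot: [-180.0, -0.0, -80.6]
contact_force: [-1.7, 0.5, -1.0]
gripper_width: 0.0227
```

Call:
{"api": "apply_moves", "payload": {
  "slide": [
    [0, -0.006, 0],
    [0, -0.006, 0],
    [0, -0.006, 0],
    [0, -0.006, 0]
  ],
  "turn": [
    [0, 0, 0],
    [0, 0, 0],
    [0, 0, 0],
    [0, 0, 0]
  ],
  "jaw": [1, 1, 1, 1]
}}

```text
time_s: 15.55
tcp_pos: [0.5106, -0.1281, 0.0755]
eef_rot: [180.0, -0.0, -80.6]
contact_force: [-0.8, -0.1, 0.2]
gripper_width: 0.023
```

Call:
{"api": "apply_moves", "payload": {
  "slide": [
    [0, -0.006, 0],
    [0, -0.006, 0],
    [0, -0.006, 0],
    [0, -0.006, 0]
  ],
  "turn": [
    [0, 0, 0],
    [0, 0, 0],
    [0, 0, 0],
    [0, 0, 0]
  ],
  "jaw": [1, 1, 1, 1]
}}

```text
time_s: 15.95
tcp_pos: [0.513, -0.1277, 0.0756]
eef_rot: [180.0, -0.0, -80.6]
contact_force: [-1.4, -0.2, -0.7]
gripper_width: 0.0226
```

Call:
{"api": "apply_moves", "payload": {
  "slide": [
    [0, -0.006, 0],
    [0, -0.006, 0],
    [0, -0.006, 0],
    [0, -0.006, 0]
  ],
  "turn": [
    [0, 0, 0],
    [0, 0, 0],
    [0, 0, 0],
    [0, 0, 0]
  ],
  "jaw": [1, 1, 1, 1]
}}

```text
time_s: 16.35
tcp_pos: [0.5154, -0.1273, 0.0756]
eef_rot: [-180.0, -0.0, -80.6]
contact_force: [-2.2, -0.7, -0.6]
gripper_width: 0.0226
```

Call:
{"api": "apply_moves", "payload": {
  "slide": [
    [0, -0.006, 0],
    [0, -0.006, 0],
    [0, -0.006, 0],
    [0, -0.006, 0]
  ],
  "turn": [
    [0, 0, 0],
    [0, 0, 0],
    [0, 0, 0],
    [0, 0, 0]
  ],
  "jaw": [1, 1, 1, 1]
}}

```text
time_s: 16.75
tcp_pos: [0.5178, -0.1269, 0.0756]
eef_rot: [-180.0, -0.0, -80.6]
contact_force: [-1.1, 0.5, -0.3]
gripper_width: 0.023
```

```bash
python3 - <<'E'
from h import *
s=r.get_state();print(s['tcp_pos'],s['contact_force'],s['moment'])
cap('side','side7');c=cap('scene','scene7')
cv2.imwrite('pics/s7.png',np.hstack([cv2.resize(load('side7')['pixels'][140:240,240:340],(390,390)),cv2.resize(c['pixels'][150:250,230:330],(390,390))]))
E
```

```text
[ 0.51776684 -0.12693012  0.07557454] [-1.11153086  0.48488885 -0.30295493] [-0.03836768  0.59809299 -0.00201137]
```

View pics/s7.png

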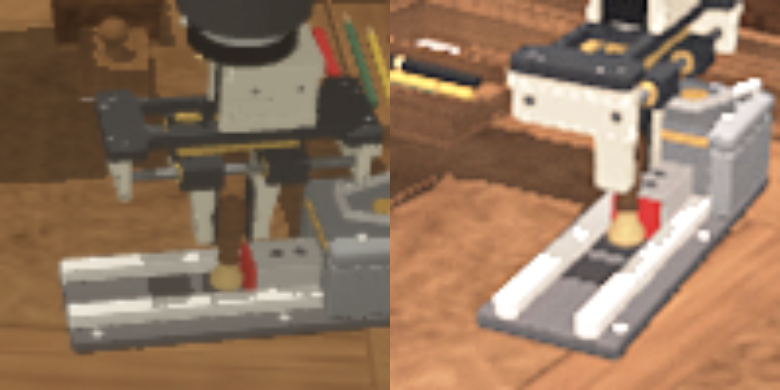

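The foot is still square on the red face (side at (245,268), scene at (640,218)), and the die is still sliding freely.

Call:
{"api": "apply_moves", "payload": {
  "slide": [
    [0, -0.006, 0],
    [0, -0.006, 0],
    [0, -0.006, 0],
    [0, -0.006, 0]
  ],
  "turn": [
    [0, 0, 0],
    [0, 0, 0],
    [0, 0, 0],
    [0, 0, 0]
  ],
  "jaw": [1, 1, 1, 1]
}}

```text
time_s: 17.25
tcp_pos: [0.5201, -0.1265, 0.0756]
eef_rot: [-180.0, -0.0, -80.6]
contact_force: [-1.9, -0.1, 0.0]
gripper_width: 0.0228
```

Call:
{"api": "apply_moves", "payload": {
  "slide": [
    [0, -0.006, 0],
    [0, -0.006, 0],
    [0, -0.006, 0],
    [0, -0.006, 0]
  ],
  "turn": [
    [0, 0, 0],
    [0, 0, 0],
    [0, 0, 0],
    [0, 0, 0]
  ],
  "jaw": [1, 1, 1, 1]
}}

```text
time_s: 17.65
tcp_pos: [0.5225, -0.1261, 0.0756]
eef_rot: [180.0, -0.0, -80.6]
contact_force: [-0.9, -0.5, -1.2]
gripper_width: 0.0227
```

Call:
{"api": "apply_moves", "payload": {
  "slide": [
    [0, -0.005, 0],
    [0, -0.005, 0],
    [0, -0.005, 0],
    [0, -0.005, 0]
  ],
  "turn": [
    [0, 0, 0],
    [0, 0, 0],
    [0, 0, 0],
    [0, 0, 0]
  ],
  "jaw": [1, 1, 1, 1]
}}

```text
time_s: 18.05
tcp_pos: [0.5245, -0.1258, 0.0756]
eef_rot: [-180.0, -0.0, -80.6]
contact_force: [-1.2, 0.4, -0.8]
gripper_width: 0.0224
```

Call:
{"api": "apply_moves", "payload": {
  "slide": [
    [0, -0.005, 0],
    [0, -0.005, 0],
    [0, -0.005, 0],
    [0, -0.005, 0]
  ],
  "turn": [
    [0, 0, 0],
    [0, 0, 0],
    [0, 0, 0],
    [0, 0, 0]
  ],
  "jaw": [1, 1, 1, 1]
}}

```text
time_s: 18.45
tcp_pos: [0.5264, -0.1255, 0.0756]
eef_rot: [180.0, -0.0, -80.6]
contact_force: [-2.0, -0.9, -0.5]
gripper_width: 0.0229
```

Call:
{"api": "apply_moves", "payload": {
  "slide": [
    [0, -0.005, 0],
    [0, -0.005, 0],
    [0, -0.005, 0],
    [0, -0.005, 0]
  ],
  "turn": [
    [0, 0, 0],
    [0, 0, 0],
    [0, 0, 0],
    [0, 0, 0]
  ],
  "jaw": [1, 1, 1, 1]
}}

```text
time_s: 18.85
tcp_pos: [0.5278, -0.1253, 0.0754]
eef_rot: [179.9, 0.0, -80.6]
contact_force: [-3.6, -1.2, 1.1]
gripper_width: 0.0226
```

```bash
python3 - <<'E'
from h import *
s=r.get_state();print(s['tcp_pos'],s['contact_force'],s['moment'])
E
```

```text
[ 0.52778373 -0.12526546  0.07544035] [-3.58614141 -1.19738168  1.1161363 ] [-0.20012249  1.62973217  0.00215267]
```

The force is rising and the TCP lags its command, so this is the stop. I'll hold and read.

Call:
{"api": "apply_moves", "payload": {
  "slide": [
    [0, -0.002, 0],
    [0, 0, 0]
  ],
  "turn": [
    [0, 0, 0],
    [0, 0, 0]
  ],
  "jaw": [1, 1]
}}

```text
time_s: 19.05
tcp_pos: [0.528, -0.1253, 0.0754]
eef_rot: [179.9, 0.0, -80.6]
contact_force: [-4.3, -0.6, 2.5]
gripper_width: 0.0225
```

```bash
python3 - <<'E'
from h import *
s=r.get_state();print(s['tcp_pos'],s['contact_force'],s['moment'])
E
```

```text
[ 0.52796896 -0.12525746  0.07540792] [-4.31204172 -0.60710803  2.45534319] [-0.26015592  1.86895576 -0.0025229 ]
```

Call:
{"api": "apply_moves", "payload": {
  "slide": [
    [0, -0.002, 0],
    [0, -0.002, 0]
  ],
  "turn": [
    [0, 0, 0],
    [0, 0, 0]
  ],
  "jaw": [1, 1]
}}

```text
time_s: 19.25
tcp_pos: [0.5283, -0.1252, 0.0754]
eef_rot: [179.9, 0.0, -80.6]
contact_force: [-5.1, -1.5, 1.4]
gripper_width: 0.0224
```

```bash
python3 - <<'E'
from h import *
s=r.get_state();print(s['tcp_pos'],s['contact_force'],s['moment'])
E
```

```text
[ 0.52825058 -0.12517066  0.0753872 ] [-5.07042806 -1.53965591  1.4235367 ] [-0.37914807  2.3007239  -0.02404725]
```

Call:
{"api": "apply_moves", "payload": {
  "slide": [
    [0, -0.003, 0],
    [0, -0.003, 0],
    [0, -0.003, 0],
    [0, -0.003, 0],
    [0, -0.003, 0]
  ],
  "turn": [
    [0, 0, 0],
    [0, 0, 0],
    [0, 0, 0],
    [0, 0, 0],
    [0, 0, 0]
  ],
  "jaw": [1, 1, 1, 1, 1]
}}

```text
time_s: 19.75
tcp_pos: [0.5288, -0.1251, 0.0752]
eef_rot: [179.8, 0.0, -80.6]
contact_force: [-7.4, -1.5, 2.5]
gripper_width: 0.0227
```

```bash
python3 - <<'E'
from h import *
s=r.get_state();print(s['tcp_pos'],s['eef_rot'],s['contact_force'],s['moment'])
E
```

```text
[ 0.52882636 -0.12508764  0.07517125] [ 1.79824232e+02  1.39462580e-02 -8.06327826e+01] [-7.36826075 -1.46811281  2.46942755] [-5.00449704e-01  2.98966514e+00  8.58623490e-04]
```

Call:
{"api": "apply_moves", "payload": {
  "slide": [
    [0, -0.003, 0],
    [0, -0.003, 0],
    [0, -0.003, 0],
    [0, -0.003, 0],
    [0, -0.003, 0]
  ],
  "turn": [
    [0, 0, 0],
    [0, 0, 0],
    [0, 0, 0],
    [0, 0, 0],
    [0, 0, 0]
  ],
  "jaw": [1, 1, 1, 1, 1]
}}

```text
time_s: 20.25
tcp_pos: [0.5295, -0.125, 0.075]
eef_rot: [179.7, 0.0, -80.6]
contact_force: [-9.2, -0.5, 4.0]
gripper_width: 0.023
```

```bash
python3 - <<'E'
from h import *
s=r.get_state();print(s['tcp_pos'],s['eef_rot'],s['contact_force'],s['moment'])
E
```

```text
[ 0.52946485 -0.1250031   0.07498297] [ 1.79735260e+02  2.15068503e-02 -8.06483288e+01] [-9.21876089 -0.52867654  4.00829126] [-0.6248697   3.80059985 -0.02065213]
```

Call:
{"api": "apply_moves", "payload": {
  "slide": [
    [0, -0.003, 0],
    [0, -0.003, 0],
    [0, -0.003, 0],
    [0, -0.003, 0],
    [0, -0.003, 0]
  ],
  "turn": [
    [0, 0, 0],
    [0, 0, 0],
    [0, 0, 0],
    [0, 0, 0],
    [0, 0, 0]
  ],
  "jaw": [1, 1, 1, 1, 1]
}}

```text
time_s: 20.75
tcp_pos: [0.5301, -0.1249, 0.0747]
eef_rot: [179.6, 0.0, -80.7]
contact_force: [-10.8, -1.9, 4.7]
gripper_width: 0.0228
```

```bash
python3 - <<'E'
from h import *
s=r.get_state();print(s['tcp_pos'],s['eef_rot'],s['contact_force'],s['moment'])
E
```

```text
[ 0.53008103 -0.12490765  0.07474888] [ 1.79639713e+02  2.89799511e-02 -8.06614316e+01] [-10.75390934  -1.88704466   4.66713071] [-0.74277936  4.54537139  0.06716407]
```

Call:
{"api": "apply_moves", "payload": {
  "slide": [
    [0, -0.004, 0],
    [0, -0.004, 0],
    [0, 0, 0],
    [0, 0, 0],
    [0, 0, 0]
  ],
  "turn": [
    [0, 0, 0],
    [0, 0, 0],
    [0, 0, 0],
    [0, 0, 0],
    [0, 0, 0]
  ],
  "jaw": [1, 1, 1, 1, 1]
}}

```text
time_s: 21.25
tcp_pos: [0.5304, -0.1248, 0.0746]
eef_rot: [179.6, 0.0, -80.7]
contact_force: [-12.3, -1.8, 4.4]
gripper_width: 0.023
```

```bash
python3 - <<'E'
from h import *
s=r.get_state();print(s['tcp_pos'],s['eef_rot'],s['contact_force'],s['moment'])
cap('side','side8');c=cap('scene','scene8')
cv2.imwrite('pics/s8.png',np.hstack([cv2.resize(load('side8')['pixels'][140:240,240:340],(390,390)),cv2.resize(c['pixels'][150:250,230:330],(390,390))]))
s=r.get_state();print(s['contact_force'],s['moment'])
E
```

```text
[ 0.53035214 -0.12483871  0.07459265] [ 1.79585266e+02  3.56659862e-02 -8.06664924e+01] [-12.26803173  -1.81024756   4.39393191] [-0.76041243  4.85054067  0.01885789]
[-11.54576498  -1.74583887   4.34660722] [-0.76199799  4.85259476 -0.04097126]
```

View pics/s8.png

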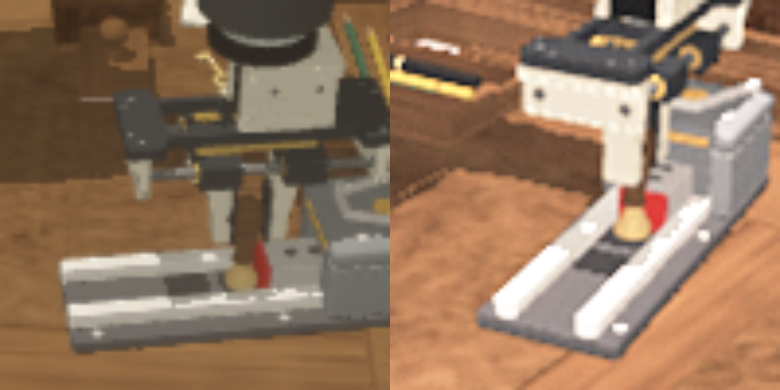

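The foot is pressing the red face at about 12 N, and the lever arm matches the sliding contact, so the load is on the die. The seal is only very slightly tilted. I'll hold steady.

Call:
{"api": "apply_moves", "payload": {
  "slide": [
    [0, -0.001, 0],
    [0, 0, 0],
    [0, 0, 0],
    [0, 0, 0],
    [0, 0, 0],
    [0, 0, 0],
    [0, 0, 0]
  ],
  "turn": [
    [0, 0, 0],
    [0, 0, 0],
    [0, 0, 0],
    [0, 0, 0],
    [0, 0, 0],
    [0, 0, 0],
    [0, 0, 0]
  ],
  "jaw": [1, 1, 1, 1, 1, 1, 1]
}}

```text
time_s: 22.05
tcp_pos: [0.5304, -0.1249, 0.0746]
eef_rot: [179.6, 0.0, -80.7]
contact_force: [-13.4, -2.6, 5.6]
gripper_width: 0.0229
```

```bash
python3 - <<'E'
from h import *
s=r.get_state();print(s['tcp_pos'],s['eef_rot'],s['contact_force'],s['moment'])
E
```

```text
[ 0.53035451 -0.12487207  0.07460441] [ 1.79578094e+02  3.46212891e-02 -8.06672590e+01] [-13.36036982  -2.64604319   5.56679742] [-0.7845567   4.89762748  0.04552655]
```

Call:
{"api": "apply_moves", "payload": {
  "slide": [
    [0, 0.004, 0],
    [0, 0.005, 0],
    [0, 0.006, 0],
    [0, 0.007, 0],
    [0, 0.008, 0],
    [0, 0.009, 0],
    [0, 0.01, 0],
    [0, 0.01, 0]
  ],
  "turn": [
    [0, 0, 0],
    [0, 0, 0],
    [0, 0, 0],
    [0, 0, 0],
    [0, 0, 0],
    [0, 0, 0],
    [0, 0, 0],
    [0, 0, 0]
  ],
  "jaw": [1, 1, 1, 1, 1, 1, 1, 1]
}}

```text
time_s: 22.85
tcp_pos: [0.5281, -0.1252, 0.0752]
eef_rot: [180.0, 0.0, -80.6]
contact_force: [-3.9, -0.8, -2.0]
gripper_width: 0.0225
```

Call:
{"api": "apply_moves", "payload": {
  "slide": [
    [0, 0.01, 0],
    [0, 0.01, 0],
    [0, 0.01, 0],
    [0, 0.02, 0],
    [0, 0.03, 0],
    [0, 0.04, 0],
    [0, 0.03, 0],
    [0, 0, 0]
  ],
  "turn": [
    [0, 0, 0],
    [0, 0, 0],
    [0, 0, 0],
    [0, 0, 0],
    [0, 0, 0],
    [0, 0, 0],
    [0, 0, 0],
    [0, 0, 0]
  ],
  "jaw": [1, 1, 1, 1, 1, 1, 1, 1]
}}

```text
time_s: 23.65
tcp_pos: [0.5132, -0.1277, 0.0757]
eef_rot: [-180.0, 0.0, -80.6]
contact_force: [0.1, 0.3, -1.1]
gripper_width: 0.0229
```

```bash
python3 - <<'E'
from h import *
s=r.get_state();print(s['tcp_pos'],s['eef_rot'],s['contact_force'],s['moment'])
cap('side','side9');c=cap('scene','scene9')
cv2.imwrite('pics/s9.png',np.hstack([cv2.resize(load('side9')['pixels'][140:240,240:340],(390,390)),cv2.resize(c['pixels'][150:250,230:330],(390,390))]))
for n in ['side8','side9','scene8','scene9']:
    c=load(n);X2=cloud(c).reshape(-1,3);hsv=cv2.cvtColor(c['pixels'],cv2.COLOR_BGR2HSV).reshape(-1,3)
    m=(X2[:,2]>.015)&(X2[:,2]<.046)&(hsv[:,1]>150)&((hsv[:,0]<8)|(hsv[:,0]>172))&(hsv[:,2]>90)&(abs(X2[:,0]-.52)<.06)&(abs(X2[:,1]+.135)<.04)
    print(n,' red',m.sum(),np.median(X2[m],0).round(4))
E
```

```text
[ 0.51319983 -0.12767595  0.07565282] [-1.79997292e+02  2.59381890e-03 -8.06214880e+01] [ 0.1250371   0.31910516 -1.11590528] [ 0.04472942 -0.04320614  0.01087385]
side8  red 31 [ 0.5428 -0.1295  0.0344]
side9  red 30 [ 0.5419 -0.1311  0.036 ]
scene8  red 44 [ 0.5402 -0.1322  0.0344]
scene9  red 64 [ 0.5393 -0.1286  0.0306]
```

View pics/s9.png

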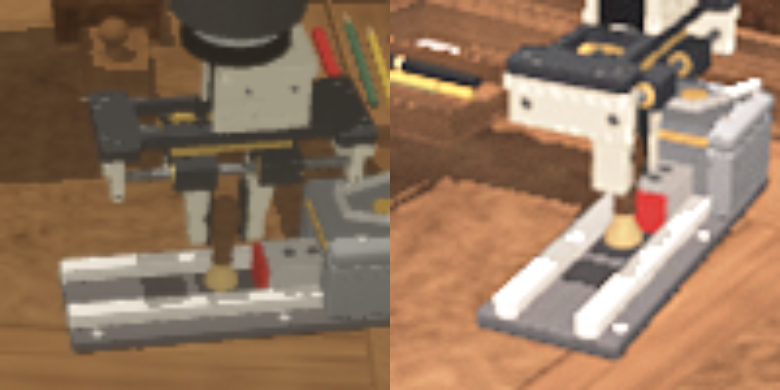

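The foot has separated and the die's red face (at about x = 0.540) stayed within 1 mm of its pressed place. I'll lift out and return.

```bash
python3 - <<'E'
from h import *
rows([[.5132,-.1277,.1307],[.402,-.356,.1307]],[-80.6]*2)
E
```

```text
[[2.071, 1.47, 0.0]] [[0, 0, -0.0]]
```

Call:
{"api": "apply_moves", "payload": {
  "slide": [
    [0, 0, -0.05],
    [0, 0, -0.1],
    [0, 0, -0.15],
    [0, 0, -0.15],
    [0, 0, -0.1],
    [0, 0, 0],
    [0, 0, 0],
    [0, 0, 0]
  ],
  "turn": [
    [0, 0, 0],
    [0, 0, 0],
    [0, 0, 0],
    [0, 0, 0],
    [0, 0, 0],
    [0, 0, 0],
    [0, 0, 0],
    [0, 0, 0]
  ],
  "jaw": [1, 1, 1, 1, 1, 1, 1, 1]
}}

```text
time_s: 24.55
tcp_pos: [0.5132, -0.1276, 0.1299]
eef_rot: [179.9, 0.0, -80.6]
contact_force: [-0.1, -0.5, -1.8]
gripper_width: 0.0226
```

Call:
{"api": "apply_moves", "payload": {
  "slide": [
    [0.15, 0.11, 0],
    [0.3, 0.21, 0],
    [0.35, 0.25, 0],
    [0.35, 0.25, 0],
    [0.35, 0.25, 0],
    [0.3, 0.21, 0],
    [0.17, 0.12, 0],
    [0.1, 0.07, 0]
  ],
  "turn": [
    [0, 0, 0],
    [0, 0, 0],
    [0, 0, 0],
    [0, 0, 0],
    [0, 0, 0],
    [0, 0, 0],
    [0, 0, 0],
    [0, 0, 0]
  ],
  "jaw": [1, 1, 1, 1, 1, 1, 1, 1]
}}

```text
time_s: 25.35
tcp_pos: [0.401, -0.357, 0.1297]
eef_rot: [179.9, 0.1, -80.7]
contact_force: [0.7, -0.0, -1.3]
gripper_width: 0.0225
```

Call:
{"api": "apply_moves", "payload": {
  "slide": [
    [0, 0, 0],
    [0, 0, 0],
    [0, 0, 0.1],
    [0, 0, 0.1],
    [0, 0, 0.1],
    [0, 0, 0.06],
    [0, 0, 0],
    [0, 0, 0]
  ],
  "turn": [
    [0, 0, 0],
    [0, 0, 0],
    [0, 0, 0],
    [0, 0, 0],
    [0, 0, 0],
    [0, 0, 0],
    [0, 0, 0],
    [0, 0, 0]
  ],
  "jaw": [1, 1, 1, 1, 1, 1, 1, 1]
}}

```text
time_s: 26.15
tcp_pos: [0.4024, -0.3558, 0.0944]
eef_rot: [180.0, 0.0, -80.6]
contact_force: [-0.4, -0.5, -0.3]
gripper_width: 0.0228
```

```bash
python3 - <<'E'
from h import *
s=r.get_state();print(s['tcp_pos'],s['eef_rot'],s['contact_force'],s['moment'])
cap('side','side10');c=cap('scene','scene10')
cv2.imwrite('pics/s10.png',np.hstack([cv2.resize(load('side10')['pixels'][190:300,200:310],(390,390),interpolation=cv2.INTER_CUBIC),cv2.resize(c['pixels'][190:300,300:410],(390,390),interpolation=cv2.INTER_CUBIC)]))
E
```

```text
[ 0.40244954 -0.3557766   0.09438799] [ 1.79974013e+02  6.71346296e-03 -8.06008999e+01] [-0.36936523 -0.48483499 -0.30322422] [ 0.03834945 -0.0388136  -0.05914837]
```

View pics/s10.png

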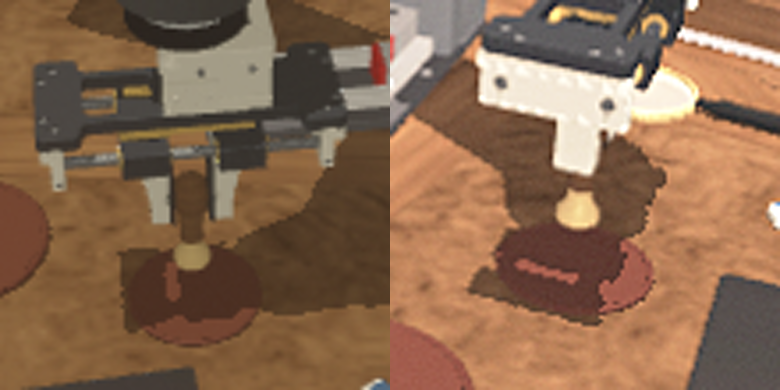

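The seal hangs upright above the coaster (foot at (192,255) left panel). I'll lower it.

Call:
{"api": "apply_moves", "payload": {
  "slide": [
    [0, 0, 0.05],
    [0, 0, 0.08],
    [0, 0, 0.08],
    [0, 0, 0.05],
    [0, 0, 0.03],
    [0, 0, 0.015],
    [0, 0, 0],
    [0, 0, 0]
  ],
  "turn": [
    [0, 0, 0],
    [0, 0, 0],
    [0, 0, 0],
    [0, 0, 0],
    [0, 0, 0],
    [0, 0, 0],
    [0, 0, 0],
    [0, 0, 0]
  ],
  "jaw": [1, 1, 1, 1, 1, 1, 1, 1]
}}

```text
time_s: 27.05
tcp_pos: [0.4025, -0.3559, 0.0642]
eef_rot: [-180.0, -0.0, -80.6]
contact_force: [0.2, -0.1, -1.3]
gripper_width: 0.0226
```

Call:
{"api": "apply_moves", "payload": {
  "slide": [
    [0, 0, 0.005],
    [0, 0, 0.003],
    [0, 0, 0],
    [0, 0, 0]
  ],
  "turn": [
    [0, 0, 0],
    [0, 0, 0],
    [0, 0, 0],
    [0, 0, 0]
  ],
  "jaw": [1, 1, 1, 1]
}}

```text
time_s: 27.45
tcp_pos: [0.4024, -0.3558, 0.0633]
eef_rot: [-180.0, -0.0, -80.6]
contact_force: [-0.2, 0.2, -0.9]
gripper_width: 0.0228
```

Call:
{"api": "apply_moves", "payload": {
  "slide": [
    [0, 0, 0.005],
    [0, 0, 0.003],
    [0, 0, 0],
    [0, 0, 0]
  ],
  "turn": [
    [0, 0, 0],
    [0, 0, 0],
    [0, 0, 0],
    [0, 0, 0]
  ],
  "jaw": [1, 1, 1, 1]
}}

```text
time_s: 27.85
tcp_pos: [0.4024, -0.3558, 0.0625]
eef_rot: [-180.0, -0.0, -80.6]
contact_force: [-0.3, 1.7, 1.3]
gripper_width: 0.0227
```

Call:
{"api": "apply_moves", "payload": {
  "slide": [
    [0, 0, 0.003],
    [0, 0, 0],
    [0, 0, 0]
  ],
  "turn": [
    [0, 0, 0],
    [0, 0, 0],
    [0, 0, 0]
  ],
  "jaw": [1, 1, 1]
}}

```text
time_s: 28.15
tcp_pos: [0.4025, -0.356, 0.0625]
eef_rot: [-180.0, -0.0, -80.6]
contact_force: [-0.5, 0.4, 5.3]
gripper_width: 0.0228
```

```bash
python3 - <<'E'
from h import *
s=r.get_state();print(s['tcp_pos'],s['contact_force'],s['moment'])
E
```

```text
[ 0.40253064 -0.35595288  0.06249842] [-0.46201487  0.37419715  5.34376261] [0.28167767 0.43469427 0.0222673 ]
```

Contact at 5 N. I'll ease off slightly and open gradually.

Call:
{"api": "apply_moves", "payload": {
  "slide": [
    [0, 0, -0.003],
    [0, 0, 0],
    [0, 0, 0],
    [0, 0, 0],
    [0, 0, 0],
    [0, 0, 0],
    [0, 0, 0],
    [0, 0, 0]
  ],
  "turn": [
    [0, 0, 0],
    [0, 0, 0],
    [0, 0, 0],
    [0, 0, 0],
    [0, 0, 0],
    [0, 0, 0],
    [0, 0, 0],
    [0, 0, 0]
  ],
  "jaw": [1, 0.73, 0.7, 0.66, 0.6, 0.5, 0.3, 0.1]
}}

```text
time_s: 28.95
tcp_pos: [0.4024, -0.3558, 0.0624]
eef_rot: [180.0, 0.0, -80.6]
contact_force: [-0.5, 0.4, 0.8]
gripper_width: 0.0537
```

Call:
{"api": "apply_moves", "payload": {
  "slide": [
    [0, 0, 0],
    [0, 0, 0],
    [0, 0, 0]
  ],
  "turn": [
    [0, 0, 0],
    [0, 0, 0],
    [0, 0, 0]
  ],
  "jaw": [0, 0, 0]
}}

```text
time_s: 29.25
tcp_pos: [0.4024, -0.3558, 0.0625]
eef_rot: [180.0, 0.0, -80.6]
contact_force: [-0.2, -0.1, 0.1]
gripper_width: 0.0773
```

```bash
python3 - <<'E'
from h import *
s=r.get_state();print(s['tcp_pos'],s['contact_force'],s['gripper_width'])
cap('side','side11');c=cap('scene','scene11')
cv2.imwrite('pics/s11.png',np.hstack([cv2.resize(load('side11')['pixels'][190:300,200:310],(390,390),interpolation=cv2.INTER_CUBIC),cv2.resize(c['pixels'][190:300,300:410],(390,390),interpolation=cv2.INTER_CUBIC)]))
E
```

```text
[ 0.40236804 -0.35580338  0.0624649 ] [-0.20711268 -0.12959496  0.11075071] 0.07732938057241996
```

View pics/s11.png

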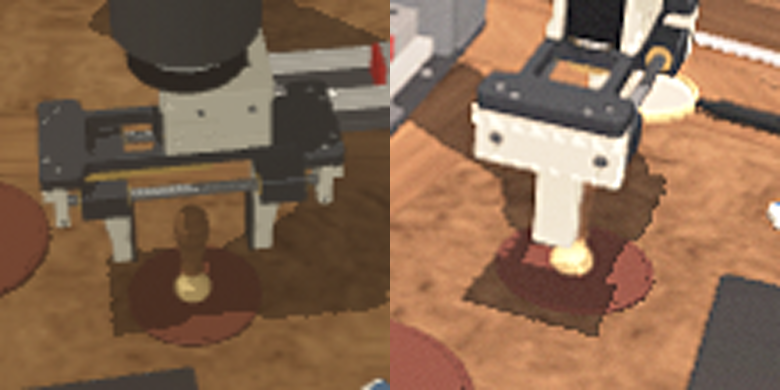

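The seal stands free and upright between the open fingers. I'll rise clear.

Call:
{"api": "apply_moves", "payload": {
  "slide": [
    [0, 0, -0.05],
    [0, 0, -0.15],
    [0, 0, -0.25],
    [0, 0, -0.3],
    [0, 0, -0.3],
    [0, 0, -0.3],
    [0, 0, -0.2],
    [0, 0, 0]
  ],
  "turn": [
    [0, 0, 0],
    [0, 0, 0],
    [0, 0, 0],
    [0, 0, 0],
    [0, 0, 0],
    [0, 0, 0],
    [0, 0, 0],
    [0, 0, 0]
  ],
  "jaw": [0, 0, 0, 0, 0, 0, 0, 0]
}}

```text
time_s: 30.15
tcp_pos: [0.4038, -0.3567, 0.2212]
eef_rot: [-179.7, -0.2, -80.6]
contact_force: [0.1, 0.7, -0.1]
gripper_width: 0.0875
```

```bash
python3 - <<'E'
from h import *
c2=cap('side','side12');c=cap('scene','scene12');cap('wrist','wrist12')
cv2.imwrite('pics/s12.png',np.hstack([cv2.resize(c2['pixels'][180:320,200:340],(390,390),interpolation=cv2.INTER_CUBIC),cv2.resize(c['pixels'][160:300,250:390],(390,390),interpolation=cv2.INTER_CUBIC)]))
c=load('wrist12');X=cloud(c);H=cv2.cvtColor(c['pixels'],cv2.COLOR_BGR2HSV).astype(int)
for z0,z1 in [(.006,.03),(.066,.09)]:
    p=X.reshape(-1,3);p=p[(p[:,2]>z0)&(p[:,2]<z1)&(abs(p[:,0]-.402)<.03)&(abs(p[:,1]+.356)<.03)]
    print(z0,len(p),p.min(0).round(4),p.max(0).round(4))
for n in ['side12','scene12','side9','scene9']:
    c=load(n);X2=cloud(c).reshape(-1,3);hsv=cv2.cvtColor(c['pixels'],cv2.COLOR_BGR2HSV).reshape(-1,3)
    m=(X2[:,2]>.015)&(X2[:,2]<.046)&(hsv[:,1]>150)&((hsv[:,0]<8)|(hsv[:,0]>172))&(hsv[:,2]>90)&(abs(X2[:,0]-.53)<.05)&(abs(X2[:,1]+.13)<.03)
    print(n,' red',m.sum(),np.median(X2[m],0).round(4))
s=r.get_state();print(s['time_s'],s['tcp_pos'],s['contact_force'])
E
```

```text
0.006 230 [ 0.3902 -0.3675  0.0061] [ 0.4146 -0.3509  0.0299]
0.066 632 [ 0.3906 -0.3674  0.066 ] [ 0.4144 -0.3445  0.084 ]
side12  red 30 [ 0.5418 -0.1271  0.0367]
scene12  red 102 [ 0.5383 -0.1236  0.0299]
side9  red 30 [ 0.5419 -0.1311  0.036 ]
scene9  red 64 [ 0.5393 -0.1286  0.0306]
30.3 [ 0.40200565 -0.35553334  0.21715138] [-0.51688814 -0.09723696 -0.90755067]
```

View pics/s12.png

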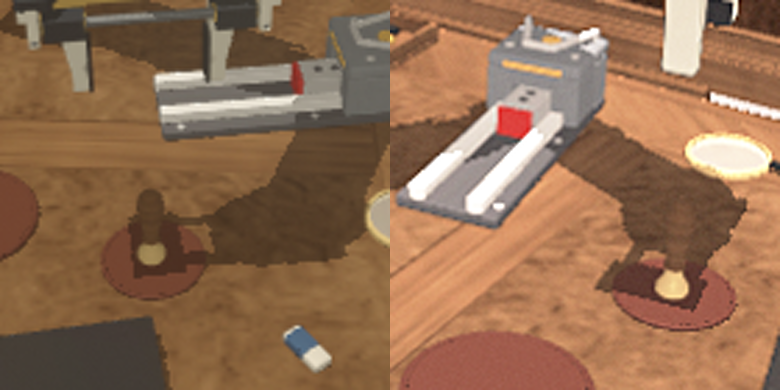

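View pics/wrist12.png

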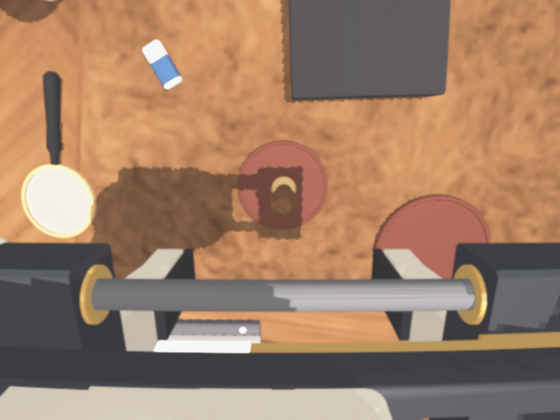

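The seal stands upright on the small coaster (wrist view (283,190)), and the die's red face is unchanged at x ≈ 0.540. The other objects look undisturbed.

```bash
python3 -c "
from h import *
print(r.close_job())"
```

```text
the job is handed in; nothing more can be done
None
```

The job is done and handed in at about 30 s of the 72 s allowed. I took the seal by its handle and pushed the die with the brass foot about 65 mm along the channel, at 5–10 mm/s, until the force rose at the hidden stop. I held it there for over half a second, backed off slowly, and stood the seal back on the smaller coaster.

**Push force:** the wrist readings during the hold were about 12, 12 and 13.6 N, with roughly 1 N of noise; the steadier moment reading puts it near 12 N. The highest force I read was about 13.6 N, well below 20 N.

**Die:** after release its red face sprang back about 1 mm and has stayed put since, to within 1 mm in the last two checks. I took contact with the stop from the force rise and the die's position, because the feeler cannot be read.

**Seal:** it is upright at about (0.402, -0.356), within about 3 mm of the coaster's middle, with its handle directly over its foot to within about 1 mm.

**Other things:** the eraser and reading glass look undisturbed in the last pictures. The blotter was out of the areas I looked at last, but the arm never worked near it. Nothing is touching the gripper.

**Disagreements:** the cameras differed by about 3 mm on the red face's position. During the press the wrist also read a 4–5.5 N upward force, which I took to be friction on the die's face.

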